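# Clear the glue bottle and throttle the extraction damper to its setting clip

### The job

The glue bottle has been left in the way of the extraction damper's lever. First slide it along the bench, standing upright and not lifted, until it stands wholly inside its yellow taped square; then swing the red damper lever round until it lies right over the yellow setting clip on the dial and let go. Don't shift the clip or any of the other things lying on the bench.

Things in the scene. Friction and masses are not known exactly. Their poses are not given: they have to be found in the camera images.
- glue_bottle: Glue bottle: ivory, blue and yellow label, orange nozzle cap, standing loose (0.55 to 0.95 kg). Round, 72 mm across up to 150 mm height, then shoulder and nozzle to 228 mm. Origin: centre of its underside; z is its axis. It slides (friction about 0.6) when pushed below about 40 mm height and topples when pushed higher.
- taped_square: The bottle's place: a square of flat yellow tape on the bench (no height to speak of), tape 20 mm wide, 140 x 140 mm free inside, 180 x 180 mm outside. Origin: its centre on the bench; x and y run along its sides.
- lever_grip (a point): Middle of the lever's red sleeve, a round bar 18 mm thick, 70 mm long; this point is 125 mm from the pivot, the tip 160 mm; inside the sleeve the lever is a flat steel bar 18 x 5 mm. -y points along the lever to its tip; z is the spindle axis, up out of the dial, leaning 30 deg from vertical to the duct's -x side (the robot). 35 mm is free under the sleeve's centre line, nothing lies beside it.
- lever_pivot (a point): Spindle axis of the damper at the height of the sleeve's centre line; same axes as lever_grip. The lever turns about this z.
- damper_lever (a joint): Lever angle, rad: 0 = fully open (lever along the duct, pointing to its -y end), growing as it swings clockwise (looking down on the dial) towards the robot and down; 1.571 = shut. Stiff: about 3 N at the sleeve; it stays where it is left.
- clip_mark (a point): Yellow setting clip on the rim of the round black dial (132 mm across, 16 mm below the sleeve's centre line), screwed fast: 12 mm wide, 30 mm long; this point is its outer part, 80 mm from the spindle axis. -y points outwards from the spindle. The lever is set when it lies right over the clip, its -y parallel to this -y.
- set_clip (a joint): Angle of the setting clip, rad, on the same scale as damper_lever: the lever angle that is wanted.
- duct_unit: Fixed extraction branch: galvanised duct 100 mm across (flanges 120) along its y, axis 110 mm above the bench, y -330 to +305 mm, green damper in the middle, black hood (120 wide, 195 high) at the +y end. Behind it two uprights at x +80, y +-240 mm, 500 high. Origin: on the bench below the duct's axis, at the spindle's x-z plane; x points away from the robot.
- air_main (a point): Middle of the fixed blue air pipe, 40 mm across and 720 mm long along y, that runs over the lever: axis 460 mm above the bench, 35 mm to the robot's side of the duct's axis. Two flat arms (36 mm wide) carry it from behind at y +-240 mm. Keep the tool and arm clear of it.
- sanding_roll: Roll of maroon abrasive cloth standing on its end, 110 across, 100 high (mm), a bystander: leave it where it is. Origin: centre of its underside.
- wax_tin: Round brass-coloured tin with a green lid, 70 across, 50 high (mm), a bystander: leave it where it is. Origin: centre of its underside.
- offcuts: Two offcuts of timber stacked, 110 long (along its y) x 55 wide x 44 high (mm), a bystander: leave it where it is. Origin: centre of its underside.
- screw_box: Small cardboard box of screws with a red band, 80 long (along its y) x 40 wide x 45 high (mm), a bystander: leave it where it is. Origin: centre of its underside.
- drill: Dark cordless drill standing on its battery (110 x 75), 206 high, chuck and bit reaching 160 out along its +x at 175 height (mm), a bystander: leave it where it is. Origin: centre of its underside.
- water_bottle: Clear water bottle with a blue cap, 66 across, 210 high (mm), a bystander: leave it where it is. Origin: centre of its underside.
Things that resemble listed ones, but are neither listed nor needed, are in the scene too. What is shaped like the glue_bottle but brown, pink or turquoise is not meant.

How it is judged:
By the outcome, as a careful person would: the job done as asked, in the order asked, and still so for the second after the job is handed in, with the robot touching nothing.
It also fails if it takes over 67 s, if anything falls off the work surface, if the arm or the gripper's body presses on something with over 40 N, if the wrist force passes 120 N, or if a joint passes its speed limit or range.

### The arm

A 7-joint arm with a two-finger parallel gripper is mounted at the origin on the work surface. World frame = base frame: x ahead of the robot, y to its left, z up, the work surface at z = 0. Lengths are in m, angles in rad, forces in N, time in s.
With the tool pointing down it reaches from about 0.35 to 0.9 m from the base axis. Payload 19.9 kg.
Tool frame: the origin (TCP) lies at the very end of the fingers, on their centre line; the grasp point (between the pads) lies 19 mm behind it (bot.grasp_offset is the z of the grasp point in the tool frame, in m); z points along the fingers, y is the line along which they close (so a half turn about z gives the same grasp; the last joint's range is limited). The gripper opens to 85 mm and grips with 20 to 120 N. Pads are 22 mm wide; open, the fingers measure 114 mm over their backs; the gripper's body (76 mm by 85 mm) begins 54 mm behind the grasp point. The pads swing forward as they close: fully open they stand 13 mm farther back than shut.
Start: joints at [-1.323, 0.417, -0.01, 1.614, 0.005, 1.111, -0.053], TCP at [0.178, 0.599, 0.231] pointing down, gripper open.
Joint ranges: [-2.81, 2.81], [-0.39, 2.02], [-1.27, 1.25], [0.06, 2.57], [-1.19, 4.33], [0.19, 2], [-2.82, 2.82]. Speed limits (rad/s): [1.89, 1.89, 2.39, 2.39, 3.01, 3.01, 3.01].

### API

Orientations are given as a rotation vector (axis times angle).
In Python, from plant import bot gives the robot as it stands.
- The arm moves only by the tool drive_tool, never from a script. Its argument "series" is a list of rows, each an object of numbers: "x", "y", "z": the shift along the tool's x, y, z in units of 0.2 m (1.0 is 0.2 m); "ax", "ay", "az": the turn, a rotation vector about the tool's x, y, z in units of 6 degrees (1.0 is 6 degrees). In form: [{"x": .., "y": .., "z": .., "ax": .., "ay": .., "az": ..}, ...]. A call has 1 to 12 rows; each row shifts and turns the commanded pose from where the row before left it, along the tool's axes as they then stand; what a row does not reach is not made up. A row lasts 1/10 s, in which the tool goes at most 50 mm and 8.59 degrees, less where a joint would pass 70% of its speed; a pose out of reach is approached as far as the arm can. A call with a number of a shift or a turn outside -1 to 1 is refused whole. A call with a gripper value outside its range is refused whole. "hand" is the closure, from -1 (fully open) to 1 (shut), set as the call begins (left out, the last holds). The fingers move at their own pace and stop on an object; the grip force is fixed at half the most. Time passes only in rows, so rows that do not move let the fingers close. It gives the time, the measured TCP pose, the force, the opening and the grip force at its end, in the units of the state.
- bot.read_state(): the state, without advancing time (a new reading comes with each control period).
- bot.capture(name): name is "side" or "top" or "wrist"; returns a dict with "pixels" (400x640x3 uint8, red, green, blue), "mtx" (3x3 intrinsics, pixels), "R" (3x3) and "t" (3): a world point X has camera coordinates R X + t. Camera axes: x right, y down, z forward; pixel columns grow to the right and rows downward; lengths in m; the calibration is good to about 2 mm. A picture is of the moment at which its call begins. There is no depth.
- bot.close_job(): hands the job in; it is judged then, once.
The state is a dict: "time": time; "joint_pos": joint angles; "qd": joint speeds; "tau": joint torques, N m; "eef_pos": TCP position; "ee_rot": TCP orientation; "contact_force": force on the tool from outside, world axes, zero at the start; "moment": the same for the moment, N m; "opening": finger opening in m; "grip_force": force on a finger pad.
Only numpy, scipy, OpenCV 4.12 (cv2) and the standard library are available. Lean on these libraries where they do the work, as an engineer would, in place of code of your own. Each camera call takes 0.05 s, during which the arm holds its last target. There are 200 camera calls.

## Working session

There is one attempt and no reset: what is moved stays moved. The work goes in short steps, Python scripts to look and compute and a tool call to move; the robot and the scene stay as the last step left them, time stands still between calls to the robot, and variables do not carry over. Pictures are saved under pics/ and viewed, at most 10 in all, crops included, and the job is handed in when it is done.

Besides the shell and the picture viewer there is one more tool, called after ">>>" by a JSON object that holds its "name" and its "arguments". drive_tool: Moves the arm, as the interface text tells. Its arguments: {"type":"object","properties":{"series":{"type":"array","items":{"type":"object","properties":{"x":{"type":"number","minimum":-1,"maximum":1},"y":{"type":"number","minimum":-1,"maximum":1},"z":{"type":"number","minimum":-1,"maximum":1},"ax":{"type":"number","minimum":-1,"maximum":1},"ay":{"type":"number","minimum":-1,"maximum":1},"az":{"type":"number","minimum":-1,"maximum":1}}}},"hand":{"type":"number"}},"required":["series"]}

```bash
ls; mkdir -p pics
cat > h.py <<'E'
import numpy as np, cv2
from plant import bot
def cap(n,f):
    c=bot.capture(n); cv2.imwrite(f'pics/{f}.png',c['pixels'][:,:,::-1]); np.savez(f'pics/{f}.npz',**{k:np.array(c[k]) for k in('pixels','mtx','R','t')}); return c
def ray(c,u,v):
    d=c['R'].T@np.linalg.inv(c['mtx'])@np.array([u,v,1.]); return -c['R'].T@c['t'], d
def plane(c,u,v,z):
    o,d=ray(c,u,v); return o+d*(z-o[2])/d[2]
def proj(c,X):
    p=c['mtx']@(c['R']@np.array(X)+c['t']); return p[:2]/p[2]
E
python3 - <<'E'
from h import *
for n in('top','side'):
    c=cap(n,n+'0'); print(n,-c['R'].T@c['t'],c['R'][2])
print(bot.read_state())
E
```

```text
pics
top [ 0.30910407 -0.02672713  1.60345187] [ 0.15039387 -0.0036505  -0.98861942]
side [ 0.1923049  -0.32946768  1.56590095] [ 0.24391491  0.21852368 -0.94485603]
{'time': 0.1, 'joint_pos': array([-1.32354391,  0.41789597, -0.01028546,  1.61413935,  0.00467836,
        1.11073439, -0.05301531]), 'qd': array([ 1.11337095e-04,  6.05504396e-05,  1.25258161e-04, -1.34802466e-03,
       -1.11258161e-03,  9.85847542e-04, -6.39919503e-04]), 'tau': array([ 1.53554851e-03, -8.65818286e+01,  6.80800583e-01, -4.35639632e+01,
        1.92075904e-02,  4.87377416e-03, -2.56306873e-05]), 'eef_pos': array([0.17789103, 0.59879786, 0.23072368]), 'ee_rot': array([-4.52035197e-01, -3.10881011e+00,  1.80590812e-03]), 'contact_force': array([0.8757592 , 0.51044259, 0.03599138]), 'moment': array([-0.01249256,  0.00395443, -0.01059005]), 'grip_force': 0.0, 'opening': 0.08583349655978137}
```

View pics/top0.png

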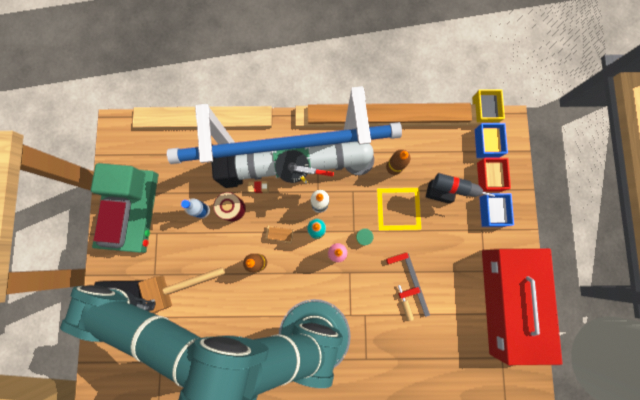

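View pics/side0.png

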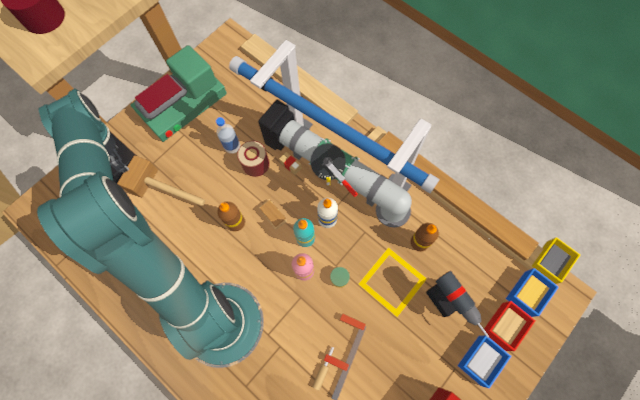

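Run:
```python
from h import *
a=cv2.imread('pics/top0.png')[130:250,210:460]; b=cv2.imread('pics/side0.png')[130:250,260:385]
a=cv2.resize(a,None,fx=3.2,fy=2.5*1.28/1,interpolation=cv2.INTER_CUBIC)[:300] if 0 else cv2.resize(a,(625,300),interpolation=cv2.INTER_CUBIC)
b=cv2.resize(b,(313,300),interpolation=cv2.INTER_CUBIC)
a1=cv2.resize(cv2.imread('pics/top0.png')[140:190,260:350],(540,300),interpolation=cv2.INTER_CUBIC)
b1=cv2.resize(cv2.imread('pics/side0.png')[140:200,306:366],(260,260),interpolation=cv2.INTER_CUBIC)
o=np.zeros((600,800,3),np.uint8); o[:300,:540]=a1; o[:260,540:]=b1; o[300:,:313]=b; o[300:,313:]=a[:,:487]
cv2.imwrite('pics/crop0.png',o)
T=dict(np.load('pics/top0.npz'));S=dict(np.load('pics/side0.npz'))
def comps(c,lo,hi,amin=8):
    h=cv2.cvtColor(c['pixels'],cv2.COLOR_RGB2HSV); m=cv2.inRange(h,lo,hi)
    n,l,s,ce=cv2.connectedComponentsWithStats(m); return [(s[i].tolist(),ce[i].round(1).tolist()) for i in range(1,n) if s[i,4]>=amin],m
for nm,c in(('top',T),('side',S)):
    print(nm,'yellow',comps(c,(24,150,130),(34,255,255),4)[0])
    print(nm,'red',comps(c,(0,190,110),(4,255,255))[0],comps(c,(175,190,110),(180,255,255))[0])
    print(nm,'orange',comps(c,(8,200,200),(16,255,255))[0])
    print(nm,'ivory',comps(c,(15,5,190),(35,60,255),20)[0])
```

```text
top yellow [([473, 90, 32, 32, 369], [489.5, 105.0]), ([485, 129, 14, 22, 264], [491.0, 139.7]), ([301, 177, 4, 4, 9], [302.7, 178.3]), ([377, 188, 44, 42, 633], [396.5, 209.1])]
top red [([477, 158, 33, 33, 498], [492.9, 174.3]), ([316, 170, 18, 6, 73], [324.6, 172.5]), ([450, 177, 9, 16, 76], [454.7, 184.9]), ([255, 182, 6, 10, 55], [257.3, 186.5]), ([143, 240, 5, 6, 24], [145.0, 242.5]), ([498, 249, 64, 116, 5779], [528.7, 306.9]), ([387, 253, 21, 11, 108], [396.9, 258.0]), ([399, 288, 20, 10, 113], [409.0, 292.3])] [([485, 158, 14, 1, 14], [491.5, 158.0]), ([95, 201, 29, 41, 921], [109.3, 221.4])]
top orange [([402, 151, 7, 8, 24], [404.9, 154.5]), ([318, 194, 5, 7, 18], [320.2, 197.2]), ([314, 224, 5, 6, 13], [316.2, 226.6]), ([336, 249, 6, 7, 18], [338.6, 251.6]), ([247, 259, 8, 8, 34], [250.1, 262.4])]
top ivory [([0, 0, 87, 14, 639], [29.6, 4.2]), ([607, 0, 25, 22, 260], [621.2, 10.1]), ([0, 3, 606, 167, 35238], [319.7, 76.9]), ([571, 2, 5, 14, 34], [573.2, 8.9]), ([634, 8, 6, 10, 20], [637.6, 14.0]), ([613, 21, 27, 33, 483], [628.7, 37.7]), ([353, 35, 25, 19, 205], [366.0, 4
[... 1654 characters left out ...]
 ([0, 134, 59, 40, 1257], [32.1, 152.3]), ([59, 139, 46, 16, 106], [79.2, 143.4]), ([60, 173, 34, 19, 62], [74.5, 178.2]), ([8, 177, 12, 17, 48], [14.2, 184.5]), ([103, 182, 31, 38, 70], [116.0, 200.9]), ([406, 192, 6, 15, 24], [409.2, 198.5]), ([399, 196, 9, 8, 23], [403.1, 199.8]), ([321, 198, 17, 21, 189], [330.1, 210.2]), ([0, 239, 13, 19, 131], [5.3, 247.3]), ([18, 254, 19, 19, 136], [27.0, 261.6]), ([146, 261, 38, 40, 182], [170.3, 286.5]), ([16, 266, 130, 134, 5680], [73.1, 333.7]), ([183, 299, 25, 28, 61], [198.5, 315.4]), ([584, 300, 13, 13, 50], [590.7, 306.4]), ([221, 308, 23, 41, 70], [237.8, 329.9]), ([633, 371, 7, 19, 71], [636.9, 380.1]), ([55, 393, 19, 7, 55], [65.9, 397.1])]
```

View pics/crop0.png

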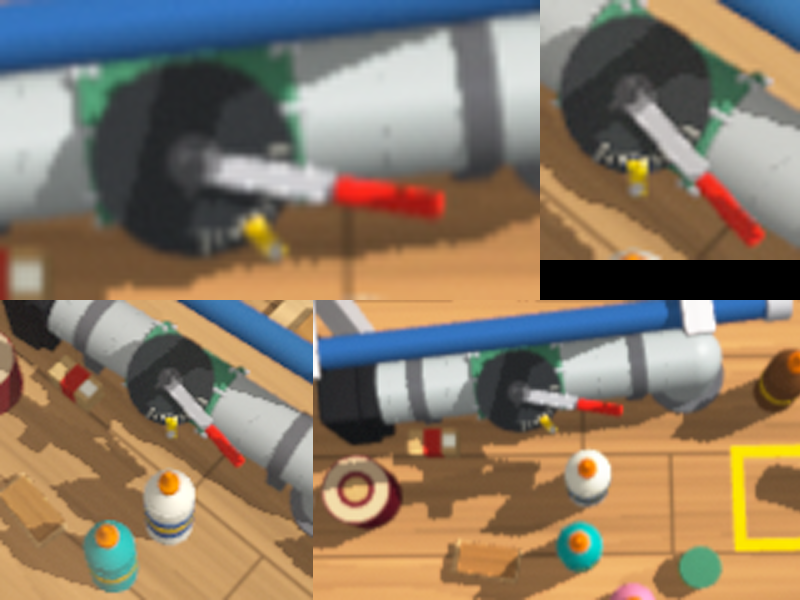

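```bash
cat >> h.py <<'E'
def tri(c1,p1,c2,p2):
    o1,d1=ray(c1,*p1);o2,d2=ray(c2,*p2); d1/=np.linalg.norm(d1);d2/=np.linalg.norm(d2)
    A=np.stack([d1,-d2],1); s=np.linalg.lstsq(A,o2-o1,rcond=None)[0]; a=o1+s[0]*d1;b=o2+s[1]*d2
    return (a+b)/2, np.linalg.norm(a-b)
E
python3 - <<'E'
from h import *
np.set_printoptions(precision=4,suppress=True)
T=dict(np.load('pics/top0.npz'));S=dict(np.load('pics/side0.npz'))
def mask(c,lo,hi): return cv2.inRange(cv2.cvtColor(c['pixels'],cv2.COLOR_RGB2HSV),lo,hi)
# square
for c,(x,y,w,h) in((T,(370,180,60,60)),(S,(350,240,85,85))):
    m=mask(c,(22,120,120),(36,255,255)); z=np.zeros_like(m); z[y:y+h,x:x+w]=m[y:y+h,x:x+w]
    pts=np.array([plane(c,u,v,0)[:2] for v,u in np.argwhere(z)],np.float32); r=cv2.minAreaRect(pts*1000); print('sq',r)
# pipe yaw
m=mask(T,(100,150,80),(115,255,255)); z=np.zeros_like(m); z[115:170,160:410]=m[115:170,160:410]
pts=np.array([plane(T,u,v,.46)[:2] for v,u in np.argwhere(z)],np.float32); print('pipe',cv2.minAreaRect(pts*1000))
print('bottle tip(0.228)',plane(T,320.2,197.2,.228))
# ivory bottle tip in side
h=cv2.cvtColor(S['pixels'],cv2.COLOR_RGB2HSV)[190:225,318:342]; mm=cv2.inRange(h,(6,170,150),(18,255,255)); yx=np.argwhere(mm); print('side tip px',yx.mean(0)[::-1]+[318,190],len(yx)); ps=yx.mean(0)[::-1]+[318,190]
print('tip tri',tri(T,(320.2,197.2),S,ps), plane(S,*ps,.215))
g,e=tri(T,(324.6,172.5),S,(349.3,188.3));print('grip',g,e)
p,e=tri(T,(292.5,166.7),S,(327.2,161.2));print('pivot',p,e)
k,e=tri(T,(302.7,178.3),S,(327.8,178.9));print('clip',k,e)
for n,(u,v),zz in(('waxtin',(364,237),.05),('roll',(229,206),.1),('teal',(316.2,226.6),.22),('pink',(338.6,251.6),.22),('brown',(404.9,154.5),.22)): print(n,plane(T,u,v,zz))
for c,n in((T,'t'),(S,'s')):
  for q in((.6,-.1,.0),(.6,-.1,.228)): print(n,proj(c,q))
E
```

```text
sq ((512.489990234375, -365.51605224609375), (180.84999084472656, 181.7714385986328), 0.4766194522380829)
sq ((565.6558837890625, -360.42620849609375), (282.21307373046875, 181.47793579101562), 0.5453577637672424)
pipe ((663.0704345703125, 77.64662170410156), (37.635040283203125, 664.994384765625), 6.2475361824035645)
bottle tip(0.228) [ 0.5283 -0.0315  0.228 ]
side tip px [326.7391 202.8043] 46
tip tri (array([ 0.528 , -0.0315,  0.2295]), np.float64(0.00019015005659894083)) [ 0.5316 -0.0282  0.215 ]
grip [ 0.6267 -0.049   0.2001] 0.0008953329967412007
pivot [0.6468 0.0706 0.2178] 0.0007502136158690874
clip [0.6089 0.0343 0.1835] 0.00025257024226383657
waxtin [ 0.3907 -0.2089  0.05  ]
roll [0.5169 0.3323 0.1   ]
teal [ 0.4213 -0.0158  0.22  ]
pink [ 0.3302 -0.0959  0.22  ]
brown [ 0.6886 -0.3511  0.22  ]
t [335.9038 188.9076]
t [338.537  177.8602]
s [352.5895 219.4538]
s [356.3306 200.3055]
```

>>> {"name": "drive_tool", "arguments": {"series": [{"z":-0.25},{"z":-0.25},{"x":-0.165,"y":-0.14},{"x":-0.165,"y":-0.14},{"x":-0.165,"y":-0.14},{"x":-0.165,"y":-0.14},{"x":-0.165,"y":-0.14},{"x":-0.165,"y":-0.14},{"x":-0.165,"y":-0.14},{"x":-0.165,"y":-0.14},{"x":-0.165,"y":-0.14},{"x":-0.165,"y":-0.14}], "hand": -0.2}}

```text
invalid input at $.series[0]: expected keys x, y, z, ax, ay, az
```

>>> {"name": "drive_tool", "arguments": {"series": [{"x":-0.165,"y":-0.14},{"x":-0.165,"y":-0.14},{"x":-0.165,"y":-0.14},{"x":-0.165,"y":-0.14},{"az":1},{"az":1},{"az":1},{"az":1},{"az":1},{"az":1},{"az":1},{"az":1}]}}

```text
invalid input at $.series[0]: expected keys x, y, z, ax, ay, az
```

>>> {"name": "drive_tool", "arguments": {"series": [{"az":1},{"az":1},{"az":0.6},{"ay":-1},{"ay":-1},{"ay":-1},{"ay":-1},{"ay":-1},{"ay":-1},{"ay":-1},{"ay":-0.5},{}]}}

```text
invalid input at $.series[0]: expected keys x, y, z, ax, ay, az
```

All six keys are needed in each row.

>>> {"name": "drive_tool", "arguments": {"series": [{"x":0,"y":0,"z":-0.25,"ax":0,"ay":0,"az":0},{"x":0,"y":0,"z":-0.25,"ax":0,"ay":0,"az":0},{"x":-0.165,"y":-0.14,"z":0,"ax":0,"ay":0,"az":0},{"x":-0.165,"y":-0.14,"z":0,"ax":0,"ay":0,"az":0},{"x":-0.165,"y":-0.14,"z":0,"ax":0,"ay":0,"az":0},{"x":-0.165,"y":-0.14,"z":0,"ax":0,"ay":0,"az":0},{"x":-0.165,"y":-0.14,"z":0,"ax":0,"ay":0,"az":0},{"x":-0.165,"y":-0.14,"z":0,"ax":0,"ay":0,"az":0},{"x":-0.165,"y":-0.14,"z":0,"ax":0,"ay":0,"az":0},{"x":-0.165,"y":-0.14,"z":0,"ax":0,"ay":0,"az":0},{"x":-0.165,"y":-0.14,"z":0,"ax":0,"ay":0,"az":0},{"x":-0.165,"y":-0.14,"z":0,"ax":0,"ay":0,"az":0}], "hand": -0.2}}

```text
time: 1.3
eef_pos: [0.4151, 0.235, 0.3313]
ee_rot: [-0.452, -3.109, -0.0]
contact_force: [0.1, 0.5, -0.4]
opening: 0.0511
grip_force: 0.0
```

>>> {"name": "drive_tool", "arguments": {"series": [{"x":-0.165,"y":-0.14,"z":0,"ax":0,"ay":0,"az":1},{"x":-0.165,"y":-0.14,"z":0,"ax":0,"ay":0,"az":0},{"x":-0.165,"y":-0.14,"z":0,"ax":0,"ay":0,"az":0},{"x":-0.165,"y":-0.14,"z":0,"ax":0,"ay":0,"az":0},{"x":0,"y":0,"z":0,"ax":0,"ay":0,"az":1},{"x":0,"y":0,"z":0,"ax":0,"ay":0,"az":1},{"x":0,"y":0,"z":0,"ax":0,"ay":0,"az":1},{"x":0,"y":0,"z":0,"ax":0,"ay":0,"az":1},{"x":0,"y":0,"z":0,"ax":0,"ay":0,"az":1},{"x":0,"y":0,"z":0,"ax":0,"ay":0,"az":1},{"x":0,"y":0,"z":0,"ax":0,"ay":0,"az":1},{"x":0,"y":0,"z":0,"ax":0,"ay":0,"az":1}]}}

```text
time: 2.5
eef_pos: [0.4973, 0.0849, 0.3311]
ee_rot: [-1.82, -2.561, 0.001]
contact_force: [0.5, 0.1, -0.3]
opening: 0.0514
grip_force: 0.0
```

>>> {"name": "drive_tool", "arguments": {"series": [{"x":0,"y":0,"z":0,"ax":0,"ay":0,"az":1},{"x":0,"y":0,"z":0,"ax":0,"ay":0,"az":0.6},{"x":0,"y":0,"z":0,"ax":0,"ay":-1,"az":0},{"x":0,"y":0,"z":0,"ax":0,"ay":-1,"az":0},{"x":0,"y":0,"z":0,"ax":0,"ay":-1,"az":0},{"x":0,"y":0,"z":0,"ax":0,"ay":-1,"az":0},{"x":0,"y":0,"z":0,"ax":0,"ay":-1,"az":0},{"x":0,"y":0,"z":0,"ax":0,"ay":-1,"az":0},{"x":0,"y":0,"z":0,"ax":0,"ay":-1,"az":0},{"x":0,"y":0,"z":0,"ax":0,"ay":-0.5,"az":0},{"x":0,"y":0,"z":0,"ax":0,"ay":0,"az":0}]}}

```text
time: 3.6
eef_pos: [0.497, 0.0861, 0.3302]
ee_rot: [1.58, 1.885, -0.659]
contact_force: [-0.6, 0.7, 0.1]
opening: 0.051
grip_force: 0.0
```

```bash
cat >> h.py <<'E'
from scipy.spatial.transform import Rotation as Ro
def units(target,n=1):
    s=bot.read_state(); R=Ro.from_rotvec(s['ee_rot']).as_matrix(); d=np.array(target)-s['eef_pos']
    print('pos',s['eef_pos'].round(4),'xt',R[:,0].round(3),'yt',R[:,1].round(3),'zt',R[:,2].round(3)); print('total mm',(np.linalg.norm(d)*1000).round(),'rows',n,'each',(R.T@d/.2/n).round(4))
    return R
E
python3 - <<'E'
from h import *
units((.515,.055,.016),8); print(bot.read_state()['joint_pos'].round(2))
cap('top','top1')
E
```

```text
pos [0.497  0.0861 0.3302] xt [-0.124  0.694 -0.709] yt [ 0.985  0.174 -0.002] zt [ 0.121 -0.698 -0.705]
total mm 316.0 rows 8 each [0.1243 0.0082 0.1534]
[-1.01  0.29  0.46  1.81  0.6   1.44 -0.57]
```

View pics/top1.png

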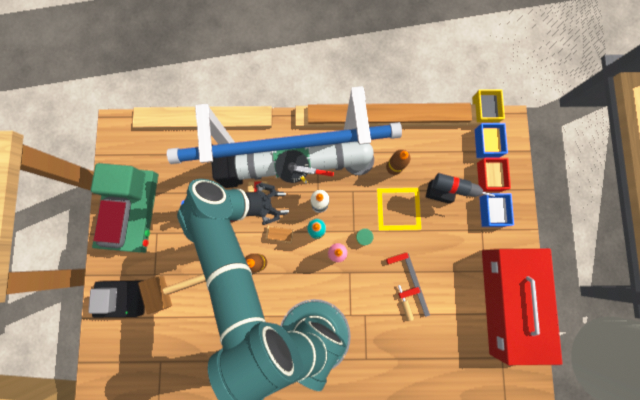

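>>> {"name": "drive_tool", "arguments": {"series": [{"x":0.124,"y":0.008,"z":0.153,"ax":0,"ay":0,"az":0},{"x":0.124,"y":0.008,"z":0.153,"ax":0,"ay":0,"az":0},{"x":0.124,"y":0.008,"z":0.153,"ax":0,"ay":0,"az":0},{"x":0.124,"y":0.008,"z":0.153,"ax":0,"ay":0,"az":0},{"x":0.124,"y":0.008,"z":0.153,"ax":0,"ay":0,"az":0},{"x":0,"y":0,"z":0,"ax":0,"ay":0,"az":0}]}}

```text
time: 4.25
eef_pos: [0.5076, 0.0643, 0.1328]
ee_rot: [1.585, 1.884, -0.663]
contact_force: [0.4, 0.3, 1.5]
opening: 0.0516
grip_force: 0.0
```

Run:
```python
from h import *
units((.515,.055,.016),4); print(bot.read_state()['joint_pos'].round(2))
c=cap('side','side2'); t=cap('top','top2')
o=np.zeros((400,800,3),np.uint8); o[:,:400]=c['pixels'][:,100:500,::-1]; o[:,400:]=t['pixels'][:,100:500,::-1]; cv2.imwrite('pics/c2.png',o)
```

```text
pos [0.5076 0.0643 0.1328] xt [-0.123  0.695 -0.708] yt [ 0.986  0.169 -0.004] zt [ 0.117 -0.699 -0.706]
total mm 117.0 rows 4 each [0.0942 0.0078 0.1123]
[-0.94  0.58  0.44  1.95  0.57  1.05 -0.75]
```

View pics/c2.png

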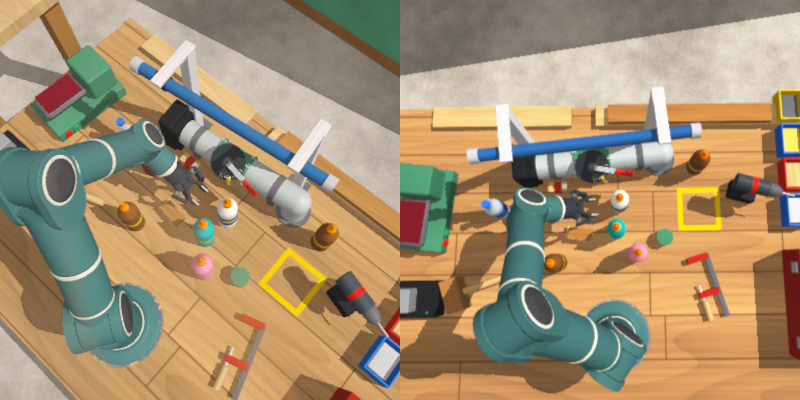

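Run:
```python
from h import *
T=dict(np.load('pics/top2.npz'));S=dict(np.load('pics/side2.npz'))
print(tri(T,(233,195),S,(252,135)))
print(tri(T,(235,285),S,(100,260))) if 0 else None
```

```text
(array([0.50742362, 0.25256748, 0.39077808]), np.float64(0.010572498244653169))
```

>>> {"name": "drive_tool", "arguments": {"series": [{"x":0.094,"y":0.008,"z":0.112,"ax":0,"ay":0,"az":0},{"x":0.094,"y":0.008,"z":0.112,"ax":0,"ay":0,"az":0},{"x":0.094,"y":0.008,"z":0.112,"ax":0,"ay":0,"az":0},{"x":0.094,"y":0.008,"z":0.112,"ax":0,"ay":0,"az":0},{"x":0,"y":0,"z":0,"ax":0,"ay":0,"az":0}]}}

```text
time: 4.85
eef_pos: [0.5171, 0.0573, 0.0188]
ee_rot: [1.584, 1.883, -0.657]
contact_force: [-0.9, -0.0, 1.1]
opening: 0.0509
grip_force: 0.0
```

Run:
```python
from h import *
units((.524,.022,.016),2)
R=units((.512,-.318,.016),20)
print(R.T@np.array([0,-.01,0])/.2)
```

```text
pos [0.5171 0.0573 0.0188] xt [-0.121  0.696 -0.707] yt [ 0.985  0.171 -0.001] zt [ 0.121 -0.697 -0.707]
total mm 36.0 rows 2 each [-0.0586  0.0019  0.0685]
pos [0.5171 0.0573 0.0188] xt [-0.121  0.696 -0.707] yt [ 0.985  0.171 -0.001] zt [ 0.121 -0.697 -0.707]
total mm 375.0 rows 20 each [-0.0647 -0.0173  0.0657]
[-0.03481966 -0.00855769  0.03484763]
```

>>> {"name": "drive_tool", "arguments": {"series": [{"x":-0.041,"y":-0.005,"z":0.046,"ax":0,"ay":0,"az":0},{"x":-0.041,"y":-0.005,"z":0.046,"ax":0,"ay":0,"az":0},{"x":-0.041,"y":-0.006,"z":0.046,"ax":0,"ay":0,"az":0},{"x":-0.041,"y":-0.006,"z":0.046,"ax":0,"ay":0,"az":0},{"x":-0.03,"y":-0.009,"z":0.03,"ax":0,"ay":0,"az":0},{"x":-0.03,"y":-0.009,"z":0.03,"ax":0,"ay":0,"az":0},{"x":-0.03,"y":-0.009,"z":0.03,"ax":0,"ay":0,"az":0},{"x":-0.03,"y":-0.009,"z":0.03,"ax":0,"ay":0,"az":0},{"x":-0.03,"y":-0.009,"z":0.03,"ax":0,"ay":0,"az":0}]}}

```text
time: 5.75
eef_pos: [0.5216, -0.034, 0.0165]
ee_rot: [1.583, 1.886, -0.649]
contact_force: [7.8, 11.3, 6.1]
opening: 0.0512
grip_force: 4.2
```

```bash
cat >> h.py <<'E'
def glue():
    r=[]
    T=bot.capture('top');S=bot.capture('side')
    for c in(T,S):
        h=cv2.cvtColor(c['pixels'],cv2.COLOR_RGB2HSV); o=cv2.inRange(h,(6,170,150),(18,255,255)); iv=cv2.inRange(h,(0,0,170),(40,70,255))
        n,l,s,ce=cv2.connectedComponentsWithStats(o)
        r.append([(ce[i],s[i,4]) for i in range(1,n) if 8<s[i,4]<90])
    best=[]
    for p,a in r[0]:
        for q,b in r[1]:
            X,e=tri(T,p,S,q)
            if e<.004 and .2<X[2]<.25: print('nozzle',X.round(4),round(e,4), 'top px',p.round(1))
E
python3 - <<'E'
from h import *
units((.5075,-.3365,.016),24); glue()
E
```

```text
pos [ 0.5216 -0.034   0.0165] xt [-0.121  0.698 -0.705] yt [0.985 0.175 0.003] zt [ 0.126 -0.694 -0.709]
total mm 303.0 rows 24 each [-0.0436 -0.0139  0.0435]
nozzle [ 0.5254 -0.0625  0.2023] 0.0 top px [328.5 199. ]
nozzle [ 0.4168 -0.0251  0.202 ] 0.0009 top px [318.8 228.1]
nozzle [ 0.3285 -0.0938  0.2087] 0.0007 top px [337.9 252.2]
```

>>> {"name": "drive_tool", "arguments": {"series": [{"x":-0.044,"y":-0.014,"z":0.0435,"ax":0,"ay":0,"az":0},{"x":-0.044,"y":-0.014,"z":0.0435,"ax":0,"ay":0,"az":0},{"x":-0.044,"y":-0.014,"z":0.0435,"ax":0,"ay":0,"az":0},{"x":-0.044,"y":-0.014,"z":0.0435,"ax":0,"ay":0,"az":0},{"x":-0.044,"y":-0.014,"z":0.0435,"ax":0,"ay":0,"az":0},{"x":-0.044,"y":-0.014,"z":0.0435,"ax":0,"ay":0,"az":0},{"x":-0.044,"y":-0.014,"z":0.0435,"ax":0,"ay":0,"az":0},{"x":-0.044,"y":-0.014,"z":0.0435,"ax":0,"ay":0,"az":0},{"x":-0.044,"y":-0.014,"z":0.0435,"ax":0,"ay":0,"az":0},{"x":-0.044,"y":-0.014,"z":0.0435,"ax":0,"ay":0,"az":0}]}}

```text
time: 6.85
eef_pos: [0.5142, -0.1618, 0.0169]
ee_rot: [1.583, 1.885, -0.652]
contact_force: [7.3, 4.6, -1.8]
opening: 0.0509
grip_force: 2.7
```

Run:
```python
from h import *
units((.5075,-.3365,.016),14); glue()
```

```text
pos [ 0.5142 -0.1618  0.0169] xt [-0.121  0.698 -0.706] yt [0.985 0.173 0.002] zt [ 0.124 -0.695 -0.708]
total mm 175.0 rows 14 each [-0.043  -0.0132  0.0433]
nozzle [ 0.3679 -0.1054  0.2173] 0.0013 top px [341.1 240.9]
nozzle [ 0.2996 -0.0966  0.2183] 0.0003 top px [338.9 260.2]
```

Run:
```python
from h import *
c=cap('side','side3'); t=cap('top','top3')
o=np.zeros((400,800,3),np.uint8); o[:,:400]=c['pixels'][:,150:550,::-1]; o[:,400:]=t['pixels'][:,120:520,::-1]; cv2.imwrite('pics/c3.png',o)
```

```text
(no output)
```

View pics/c3.png

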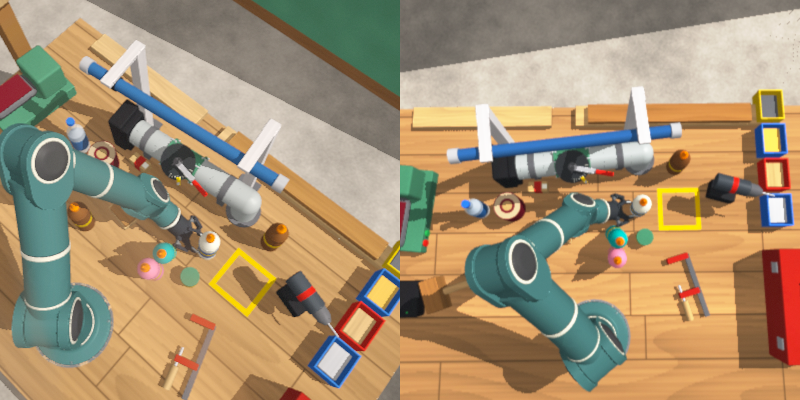

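>>> {"name": "drive_tool", "arguments": {"series": [{"x":0.088,"y":0.022,"z":-0.087,"ax":0,"ay":0,"az":0},{"x":0.088,"y":0.022,"z":-0.087,"ax":0,"ay":0,"az":0},{"x":-0.106,"y":0,"z":-0.106,"ax":0,"ay":0,"az":0},{"x":-0.106,"y":0,"z":-0.106,"ax":0,"ay":0,"az":0},{"x":-0.106,"y":0,"z":-0.106,"ax":0,"ay":0,"az":0},{"x":-0.106,"y":0,"z":-0.106,"ax":0,"ay":0,"az":0},{"x":0,"y":0,"z":0,"ax":0,"ay":0.72,"az":0},{"x":0,"y":0,"z":0,"ax":0,"ay":0.72,"az":0},{"x":0,"y":0,"z":0,"ax":0,"ay":0.72,"az":0},{"x":0,"y":0,"z":0,"ax":0.44,"ay":0,"az":0.7},{"x":0,"y":0,"z":0,"ax":0.44,"ay":0,"az":0.7},{"x":0,"y":0,"z":0,"ax":0,"ay":0,"az":0}], "hand": 0.53}}

```text
time: 8.25
eef_pos: [0.5136, -0.1126, 0.1367]
ee_rot: [1.908, 1.901, -0.548]
contact_force: [0.2, -0.2, 0.3]
opening: 0.0199
grip_force: 0.0
```

Run:
```python
from h import *
print(bot.read_state()['opening']); glue()
units((.512,-.115,.016),5)
T=cap('top','top4');S=cap('side','side4')
```

```text
0.019890103641285524
nozzle [ 0.5122 -0.1892  0.213 ] 0.0007 top px [362.9 201.6]
nozzle [ 0.4003 -0.062   0.2135] 0.0002 top px [328.9 232.3]
nozzle [ 0.3282 -0.0937  0.209 ] 0.0007 top px [337.8 252.3]
pos [ 0.5129 -0.1124  0.1364] xt [-0.001  0.847 -0.531] yt [ 1.     0.001 -0.001] zt [-0.    -0.531 -0.847]
total mm 120.0 rows 5 each [ 0.0617 -0.0008  0.1034]
```

Run:
```python
from h import *
c=dict(np.load('pics/side4.npz'));t=dict(np.load('pics/top4.npz'))
o=np.zeros((560,800,3),np.uint8)
o[:,:400]=cv2.resize(c['pixels'][130:330,220:363,::-1],(400,560)); o[:,400:]=cv2.resize(t['pixels'][130:330,230:373,::-1],(400,560)); cv2.imwrite('pics/c4.png',o)
```

```text
(no output)
```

View pics/c4.png

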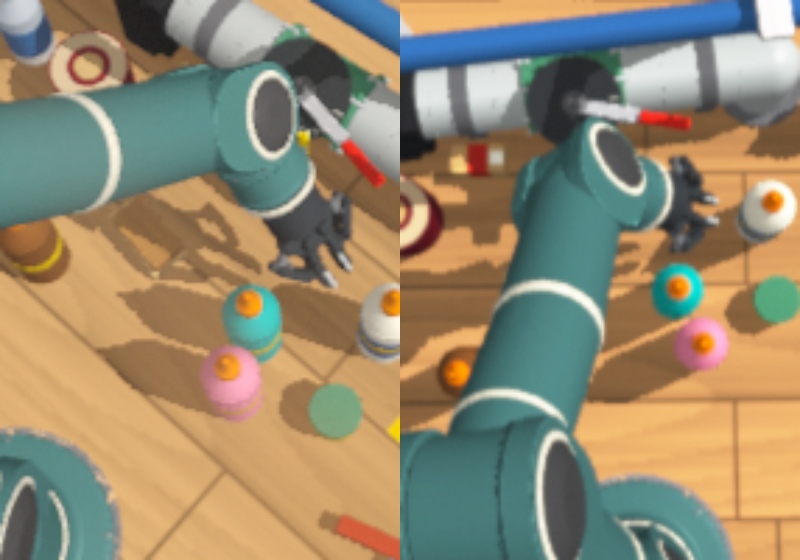

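Run:
```python
from h import *
T=dict(np.load('pics/top4.npz'));S=dict(np.load('pics/side4.npz'))
p=lambda c,x,y,x0:(x0+x/2.8,130+y/2.8)
print('knobcap',tri(T,p(T,218,158,230),S,p(S,272,115,220)))
print('elbowcap',tri(T,p(T,162,490,230),S,p(S,18,510,220)))
print('rim1',tri(T,(230+150/2.8,130+312/2.8),S,(220+105/2.8,130+145/2.8)))
print('flange ring',tri(T,(230+255/2.8,130+195/2.8),S,(220+290/2.8,130+190/2.8)))
print(bot.read_state()['joint_pos'].round(2))
```

```text
knobcap (array([0.53004258, 0.00718026, 0.43689185]), np.float64(0.0011813495783095046))
elbowcap (array([ 0.0029409 ,  0.1660821 , -0.68582566]), np.float64(0.0696656674436768))
rim1 (array([0.36193928, 0.06666047, 0.56695784]), np.float64(0.017851666730660458))
flange ring (array([ 0.50597268, -0.03498622,  0.33024964]), np.float64(0.005024607774366084))
[-0.57  0.46  0.5   2.01  0.47  0.84 -0.44]
```

>>> {"name": "drive_tool", "arguments": {"series": [{"x":0,"y":0,"z":0,"ax":0,"ay":0.67,"az":0},{"x":0.054,"y":0,"z":0.102,"ax":0,"ay":0,"az":0},{"x":0.054,"y":0,"z":0.102,"ax":0,"ay":0,"az":0},{"x":0.054,"y":0,"z":0.102,"ax":0,"ay":0,"az":0},{"x":0.054,"y":0,"z":0.102,"ax":0,"ay":0,"az":0},{"x":0.054,"y":0,"z":0.102,"ax":0,"ay":0,"az":0},{"x":0,"y":0,"z":0,"ax":0,"ay":0,"az":0}]}}

```text
time: 9.15
eef_pos: [0.5115, -0.1122, 0.0191]
ee_rot: [1.947, 1.95, -0.491]
contact_force: [0.4, -0.2, 0.7]
opening: 0.0202
grip_force: 0.0
```

Run:
```python
from h import *
glue(); s=bot.read_state(); print(s['tau'].round(1))
units((.512,-.155,.018),4)
units((.512,-.322,.018),20)
```

```text
nozzle [ 0.5118 -0.1889  0.2148] 0.0007 top px [362.9 201.7]
nozzle [ 0.4    -0.0621  0.2153] 0.0001 top px [329.  232.4]
nozzle [ 0.3284 -0.0938  0.2096] 0.0006 top px [337.9 252.2]
[ -0.1 -76.5  13.2 -21.    1.1   0.7  -0.1]
pos [ 0.5129 -0.1123  0.0215] xt [-0.     0.882 -0.47 ] yt [ 1.    -0.    -0.001] zt [-0.001 -0.47  -0.882]
total mm 43.0 rows 4 each [-0.0451 -0.0011  0.029 ]
pos [ 0.5129 -0.1123  0.0215] xt [-0.     0.882 -0.47 ] yt [ 1.    -0.    -0.001] zt [-0.001 -0.47  -0.882]
total mm 210.0 rows 20 each [-0.0459 -0.0002  0.0254]
```

>>> {"name": "drive_tool", "arguments": {"series": [{"x":-0.045,"y":0,"z":0.029,"ax":0,"ay":0,"az":0},{"x":-0.045,"y":0,"z":0.029,"ax":0,"ay":0,"az":0},{"x":-0.045,"y":0,"z":0.029,"ax":0,"ay":0,"az":0},{"x":-0.04,"y":0,"z":0.022,"ax":0,"ay":0,"az":0},{"x":-0.04,"y":0,"z":0.021,"ax":0,"ay":0,"az":0},{"x":-0.04,"y":0,"z":0.021,"ax":0,"ay":0,"az":0}]}}

```text
time: 9.85
eef_pos: [0.514, -0.1713, 0.0186]
ee_rot: [1.949, 1.948, -0.483]
contact_force: [2.0, 9.3, 3.5]
opening: 0.0201
grip_force: 4.3
```

Run:
```python
from h import *
glue(); s=bot.read_state(); print(s['tau'].round(1))
units((.512,-.322,.018),12)
```

```text
nozzle [ 0.5108 -0.2119  0.2082] 0.0002 top px [368.8 202.2]
nozzle [ 0.3999 -0.0623  0.2163] 0.0 top px [329.  232.4]
nozzle [ 0.3284 -0.0938  0.2096] 0.0006 top px [337.9 252.2]
[  1.7 -79.3  15.3 -20.5   1.1   1.2   0.3]
pos [ 0.5134 -0.1726  0.0188] xt [ 0.002  0.883 -0.47 ] yt [ 1.    -0.002  0.001] zt [-0.    -0.47  -0.883]
total mm 149.0 rows 12 each [-0.0548 -0.0005  0.0295]
```

>>> {"name": "drive_tool", "arguments": {"series": [{"x":-0.045,"y":0,"z":0.024,"ax":0,"ay":0,"az":0},{"x":-0.045,"y":0,"z":0.024,"ax":0,"ay":0,"az":0},{"x":-0.045,"y":0,"z":0.024,"ax":0,"ay":0,"az":0},{"x":-0.045,"y":0,"z":0.024,"ax":0,"ay":0,"az":0},{"x":-0.045,"y":0,"z":0.024,"ax":0,"ay":0,"az":0}]}}

```text
time: 10.45
eef_pos: [0.5134, -0.222, 0.0183]
ee_rot: [1.949, 1.948, -0.485]
contact_force: [-0.5, 7.4, 3.7]
opening: 0.0202
grip_force: 4.2
```

Run:
```python
from h import *
glue(); s=bot.read_state(); print(s['tau'].round(1))
units((.512,-.325,.018),10)
```

```text
nozzle [ 0.5096 -0.2625  0.2004] 0.0008 top px [382.1 202.8]
nozzle [ 0.395  -0.069   0.2497] 0.0005 top px [331.2 233.1]
nozzle [ 0.3285 -0.0939  0.2076] 0.0007 top px [337.9 252.2]
[  1.3 -81.   15.3 -22.    1.1   0.7   0.4]
pos [ 0.5128 -0.2234  0.0185] xt [ 0.002  0.883 -0.47 ] yt [ 1.    -0.003 -0.   ] zt [-0.001 -0.47  -0.883]
total mm 102.0 rows 10 each [-0.0447 -0.0003  0.0241]
```

Run:
```python
from h import *
c=cap('side','side5');t=cap('top','top5')
o=np.zeros((560,800,3),np.uint8)
o[:,:400]=cv2.resize(c['pixels'][160:300,250:350,::-1],(400,560)); o[:,400:]=cv2.resize(t['pixels'][160:300,290:390,::-1],(400,560)); cv2.imwrite('pics/c5.png',o)
```

```text
(no output)
```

View pics/c5.png

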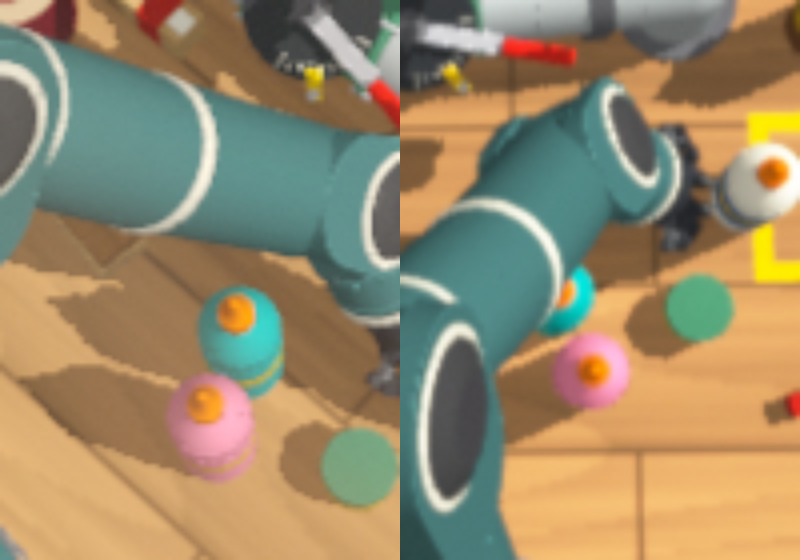

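Teal (side crop 237,312) is upright and unmoved; the forearm only hides it from above (top crop 560,295). The glue bottle (772,172) is entering the square.

>>> {"name": "drive_tool", "arguments": {"series": [{"x":-0.045,"y":0,"z":0.024,"ax":0,"ay":0,"az":0},{"x":-0.045,"y":0,"z":0.024,"ax":0,"ay":0,"az":0},{"x":-0.045,"y":0,"z":0.024,"ax":0,"ay":0,"az":0},{"x":-0.045,"y":0,"z":0.024,"ax":0,"ay":0,"az":0}]}}

```text
time: 11.05
eef_pos: [0.5132, -0.2625, 0.018]
ee_rot: [1.948, 1.949, -0.486]
contact_force: [0.2, 6.5, 0.6]
opening: 0.0201
grip_force: 3.1
```

```bash
cat >> h.py <<'E'
def side():
    c=bot.capture('side'); h=cv2.cvtColor(c['pixels'],cv2.COLOR_RGB2HSV); o=cv2.inRange(h,(6,170,150),(18,255,255))
    n,l,s,ce=cv2.connectedComponentsWithStats(o)
    for i in range(1,n):
        if 8<s[i,4]<90: print('side',ce[i].round(1),'z.21->',plane(c,*ce[i],.213).round(3)[:2])
E
python3 - <<'E'
from h import *
glue();side(); s=bot.read_state(); print(s['tau'].round(1))
units((.512,-.325,.018),6)
E
```

```text
nozzle [ 0.5091 -0.3035  0.2007] 0.0006 top px [393.1 202.8]
nozzle [ 0.3286 -0.0939  0.208 ] 0.0009 top px [337.9 252.2]
side [308.1 237.9] z.21-> [ 0.4   -0.062]
side [300.9 260.8] z.21-> [ 0.329 -0.095]
side [385.7 261.8] z.21-> [ 0.506 -0.303]
side [341.2 364. ] z.21-> [ 0.178 -0.394]
[  1.5 -82.7  15.6 -23.    1.    0.4   0.2]
pos [ 0.5127 -0.2633  0.0182] xt [ 0.001  0.883 -0.47 ] yt [ 1.    -0.002 -0.001] zt [-0.001 -0.47  -0.883]
total mm 62.0 rows 6 each [-0.0453 -0.0005  0.0243]
```

>>> {"name": "drive_tool", "arguments": {"series": [{"x":-0.045,"y":0,"z":0.024,"ax":0,"ay":0,"az":0},{"x":-0.045,"y":0,"z":0.024,"ax":0,"ay":0,"az":0},{"x":-0.045,"y":0,"z":0.024,"ax":0,"ay":0,"az":0},{"x":-0.045,"y":0,"z":0.024,"ax":0,"ay":0,"az":0},{"x":-0.045,"y":0,"z":0.024,"ax":0,"ay":0,"az":0},{"x":-0.03,"y":0,"z":0.016,"ax":0,"ay":0,"az":0},{"x":0,"y":0,"z":0,"ax":0,"ay":0,"az":0}]}}

```text
time: 11.9
eef_pos: [0.5127, -0.3212, 0.0181]
ee_rot: [1.95, 1.947, -0.487]
contact_force: [0.6, 1.3, -0.2]
opening: 0.0203
grip_force: 0.5
```

Run:
```python
from h import *
glue();side()
units((.512,-.24,.018),3)
```

```text
nozzle [ 0.5063 -0.3589  0.2163] 0.0001 top px [409.  202.7]
nozzle [ 0.3263 -0.0982  0.2323] 0.0001 top px [339.4 252.6]
side [308.6 238.7] z.21-> [ 0.399 -0.064]
side [300.9 260.9] z.21-> [ 0.329 -0.095]
side [399.8 272.9] z.21-> [ 0.507 -0.359]
side [341.1 363.9] z.21-> [ 0.178 -0.394]
pos [ 0.5128 -0.3207  0.0182] xt [ 0.001  0.883 -0.47 ] yt [ 1.    -0.001 -0.001] zt [-0.001 -0.47  -0.883]
total mm 81.0 rows 3 each [ 0.1189 -0.0015 -0.0629]
```

>>> {"name": "drive_tool", "arguments": {"series": [{"x":0.09,"y":0,"z":-0.047,"ax":0,"ay":0,"az":0},{"x":0.09,"y":0,"z":-0.047,"ax":0,"ay":0,"az":0},{"x":-0.12,"y":0,"z":-0.22,"ax":0,"ay":0,"az":0},{"x":-0.12,"y":0,"z":-0.22,"ax":0,"ay":0,"az":0},{"x":-0.12,"y":0,"z":-0.22,"ax":0,"ay":0,"az":0},{"x":-0.12,"y":0,"z":-0.22,"ax":0,"ay":0,"az":0},{"x":-0.12,"y":0,"z":-0.22,"ax":0,"ay":0,"az":0},{"x":0,"y":0,"z":0,"ax":0,"ay":0.93,"az":0},{"x":0,"y":0,"z":0,"ax":0,"ay":0.93,"az":0},{"x":0,"y":0,"z":0,"ax":0,"ay":0.93,"az":0},{"x":0,"y":0,"z":0,"ax":0,"ay":0.93,"az":0},{"x":0,"y":0,"z":0,"ax":0,"ay":0.93,"az":0}], "hand": 0.1}}

```text
time: 13.25
eef_pos: [0.5132, -0.2825, 0.2684]
ee_rot: [-2.222, -2.221, -0.003]
contact_force: [-0.4, 0.8, -0.6]
opening: 0.0383
grip_force: 0.0
```

Run:
```python
from h import *
glue();side()
T=dict(np.load('pics/top0.npz'));S=dict(np.load('pics/side0.npz'))
# initial with same mask
r=[]
for c in(T,S):
    o=cv2.inRange(cv2.cvtColor(c['pixels'],cv2.COLOR_RGB2HSV),(6,170,150),(18,255,255));n,l,s,ce=cv2.connectedComponentsWithStats(o);r.append([ce[i] for i in range(1,n) if 8<s[i,4]<90])
for p in r[0]:
    for q in r[1]:
        X,e=tri(T,p,S,q)
        if e<.003 and .18<X[2]<.25: print('init',X.round(4),round(e,4))
units((.4,-.062,.3),8)
```

```text
side [224.5 206.2] z.21-> [0.296 0.224]
side [399.8 273. ] z.21-> [ 0.507 -0.359]
side [341.1 363.8] z.21-> [ 0.178 -0.393]
init [ 0.532  -0.0279  0.2135] 0.0001
init [ 0.4219 -0.0152  0.2152] 0.0004
init [ 0.3285 -0.0939  0.209 ] 0.0006
pos [ 0.5124 -0.2842  0.2677] xt [ 0.004  1.    -0.003] yt [ 1.    -0.004 -0.001] zt [-0.001 -0.003 -1.   ]
total mm 251.0 rows 8 each [ 0.1385 -0.0708 -0.0206]
```

>>> {"name": "drive_tool", "arguments": {"series": [{"x":0,"y":0,"z":-0.16,"ax":0,"ay":0,"az":0},{"x":0.139,"y":-0.071,"z":0,"ax":0,"ay":0,"az":0},{"x":0.139,"y":-0.071,"z":0,"ax":0,"ay":0,"az":0},{"x":0.139,"y":-0.071,"z":0,"ax":0,"ay":0,"az":0},{"x":0.139,"y":-0.071,"z":0,"ax":0,"ay":0,"az":0},{"x":0.139,"y":-0.071,"z":0,"ax":0,"ay":0,"az":0},{"x":0.139,"y":-0.071,"z":0,"ax":0,"ay":0,"az":0},{"x":0.139,"y":-0.071,"z":0,"ax":0,"ay":0,"az":0},{"x":0.139,"y":-0.071,"z":0,"ax":0,"ay":0,"az":0},{"x":0,"y":0,"z":0,"ax":0,"ay":0,"az":0}]}}

```text
time: 14.4
eef_pos: [0.3983, -0.0569, 0.2994]
ee_rot: [2.214, 2.224, -0.003]
contact_force: [0.7, -1.6, 0.5]
opening: 0.0384
grip_force: 0.0
```

Run:
```python
from h import *
units((.4,-.0625,.187),4)
c=cap('wrist','w6');t=cap('side','s6'); side()
for z in(.213,):print(proj(c,(.4,-.0622,z)))
o=np.zeros((400,800,3),np.uint8); o[:,:520]=c['pixels'][:,60:580,::-1]; o[:,520:]=t['pixels'][:,200:480,::-1]; cv2.imwrite('pics/c6.png',o)
```

```text
pos [ 0.3983 -0.0569  0.2994] xt [-0.004  1.    -0.004] yt [1.    0.004 0.001] zt [ 0.001 -0.004 -1.   ]
total mm 113.0 rows 4 each [-0.0065  0.002   0.1405]
side [223.9 206.8] z.21-> [0.294 0.224]
side [308.2 237.9] z.21-> [ 0.4   -0.062]
side [300.9 260.9] z.21-> [ 0.329 -0.095]
side [399.9 273. ] z.21-> [ 0.507 -0.359]
side [341.6 364. ] z.21-> [ 0.179 -0.395]
[321.3759509  212.76581443]
```

View pics/c6.png

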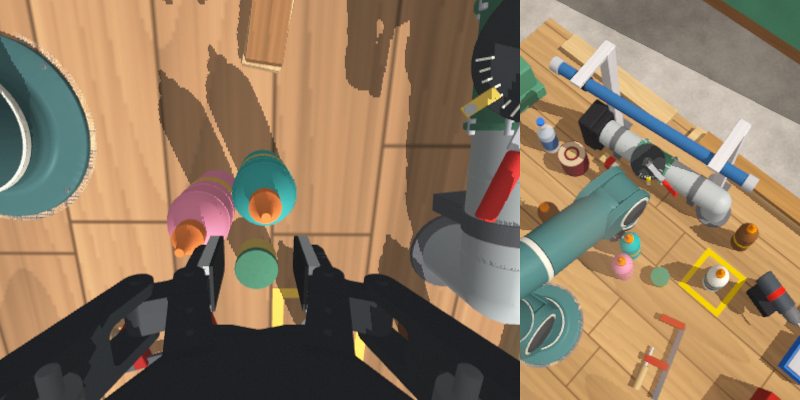

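>>> {"name": "drive_tool", "arguments": {"series": [{"x":-0.006,"y":0.002,"z":0.14,"ax":0,"ay":0,"az":0},{"x":-0.006,"y":0.002,"z":0.14,"ax":0,"ay":0,"az":0},{"x":-0.006,"y":0.002,"z":0.14,"ax":0,"ay":0,"az":0},{"x":-0.006,"y":0.002,"z":0.14,"ax":0,"ay":0,"az":0},{"x":0,"y":0,"z":0,"ax":0,"ay":0,"az":0}]}}

```text
time: 15.05
eef_pos: [0.3999, -0.0659, 0.1849]
ee_rot: [-2.223, -2.218, 0.009]
contact_force: [0.9, -0.3, 0.6]
opening: 0.0384
grip_force: 0.6
```

>>> {"name": "drive_tool", "arguments": {"series": [{"x":0,"y":0,"z":0,"ax":0,"ay":0,"az":0},{"x":0,"y":0,"z":0,"ax":0,"ay":0,"az":0},{"x":0,"y":0,"z":0,"ax":0,"ay":0,"az":0},{"x":0,"y":0,"z":0,"ax":0,"ay":0,"az":0},{"x":0,"y":0,"z":0,"ax":0,"ay":0,"az":0}], "hand": 1}}

```text
time: 15.55
eef_pos: [0.4013, -0.0653, 0.1878]
ee_rot: [2.222, 2.219, -0.002]
contact_force: [0.4, -0.9, -7.7]
opening: 0.028
grip_force: 59.6
```

>>> {"name": "drive_tool", "arguments": {"series": [{"x":0,"y":0,"z":-0.02,"ax":0,"ay":0,"az":0},{"x":0,"y":0,"z":-0.02,"ax":0,"ay":0,"az":0},{"x":0,"y":0,"z":0,"ax":0,"ay":0,"az":0}]}}

```text
time: 15.85
eef_pos: [0.4016, -0.0653, 0.1961]
ee_rot: [2.221, 2.219, -0.002]
contact_force: [0.6, -0.7, -7.5]
opening: 0.0281
grip_force: 60.0
```

>>> {"name": "drive_tool", "arguments": {"series": [{"x":0.059,"y":0.027,"z":0,"ax":0,"ay":0,"az":0},{"x":0.059,"y":0.027,"z":0,"ax":0,"ay":0,"az":0},{"x":0.059,"y":0.027,"z":0,"ax":0,"ay":0,"az":0},{"x":0.058,"y":0.027,"z":0,"ax":0,"ay":0,"az":0},{"x":0,"y":0,"z":0.02,"ax":0,"ay":0,"az":0},{"x":0,"y":0,"z":0.018,"ax":0,"ay":0,"az":0},{"x":0,"y":0,"z":0,"ax":0,"ay":0,"az":0}]}}

```text
time: 16.55
eef_pos: [0.423, -0.0188, 0.1875]
ee_rot: [2.222, 2.218, -0.003]
contact_force: [-0.6, -1.2, -4.4]
opening: 0.0283
grip_force: 60.4
```

Run:
```python
from h import *
units((.4235,-.018,.187),1)
```

```text
pos [ 0.423  -0.0188  0.1875] xt [ 0.002  1.    -0.003] yt [ 1.    -0.002 -0.   ] zt [-0.    -0.003 -1.   ]
total mm 1.0 rows 1 each [0.004  0.0024 0.0027]
```

>>> {"name": "drive_tool", "arguments": {"series": [{"x":0,"y":0,"z":0.003,"ax":0,"ay":0,"az":0}]}}

```text
time: 16.65
eef_pos: [0.4232, -0.0188, 0.1874]
ee_rot: [2.222, 2.218, -0.002]
contact_force: [0.7, -1.0, 5.0]
opening: 0.0285
grip_force: 61.4
```

>>> {"name": "drive_tool", "arguments": {"series": [{"x":0,"y":0,"z":0,"ax":0,"ay":0,"az":0},{"x":0,"y":0,"z":0,"ax":0,"ay":0,"az":0},{"x":0,"y":0,"z":0,"ax":0,"ay":0,"az":0},{"x":0,"y":0,"z":-0.05,"ax":0,"ay":0,"az":0},{"x":0,"y":0,"z":-0.15,"ax":0,"ay":0,"az":0},{"x":0,"y":0,"z":-0.2,"ax":0,"ay":0,"az":0},{"x":0,"y":0,"z":-0.2,"ax":0,"ay":0,"az":0},{"x":0,"y":0,"z":0,"ax":0,"ay":0,"az":0}], "hand": 0.05}}

```text
time: 17.45
eef_pos: [0.4247, -0.0181, 0.3125]
ee_rot: [2.219, 2.216, 0.006]
contact_force: [-0.1, 0.6, -1.4]
opening: 0.0403
grip_force: 0.0
```

Run:
```python
from h import *
side()
c=cap('wrist','w7'); s=bot.read_state(); print(s['eef_pos'],s['opening'])
# wrist pixels of red sleeve, yellow clip
h=cv2.cvtColor(c['pixels'],cv2.COLOR_RGB2HSV)
for nm,lo,hi in(('y',(22,130,120),(34,255,255)),('r',(0,170,90),(6,255,255)),('teal',(85,120,80),(97,255,255))):
    n,l,st,ce=cv2.connectedComponentsWithStats(cv2.inRange(h,lo,hi))
    print(nm,[(st[i].tolist(),ce[i].round(1).tolist()) for i in range(1,n) if st[i,4]>60])
cv2.imwrite('pics/w7v.png',cv2.resize(c['pixels'][:,:,::-1],None,fx=1.25,fy=1.25))
```

```text
side [221.4 204.4] z.21-> [0.294 0.237]
side [302.6 224.3] z.21-> [ 0.423 -0.017]
side [300.9 260.9] z.21-> [ 0.328 -0.095]
side [399.8 273. ] z.21-> [ 0.507 -0.359]
side [341.5 363.9] z.21-> [ 0.179 -0.394]
[ 0.42315942 -0.01805947  0.30833143] 0.040697971849705084
y [([489, 129, 27, 21, 272], [503.1, 138.4]), ([293, 257, 15, 10, 92], [301.1, 261.7]), ([319, 304, 26, 25, 295], [325.9, 314.4])]
r [([497, 188, 45, 64, 1261], [518.6, 218.7]), ([183, 359, 19, 22, 190], [192.1, 369.8])]
teal [([289, 150, 62, 66, 2200], [319.7, 177.3])]
```

View pics/w7v.png

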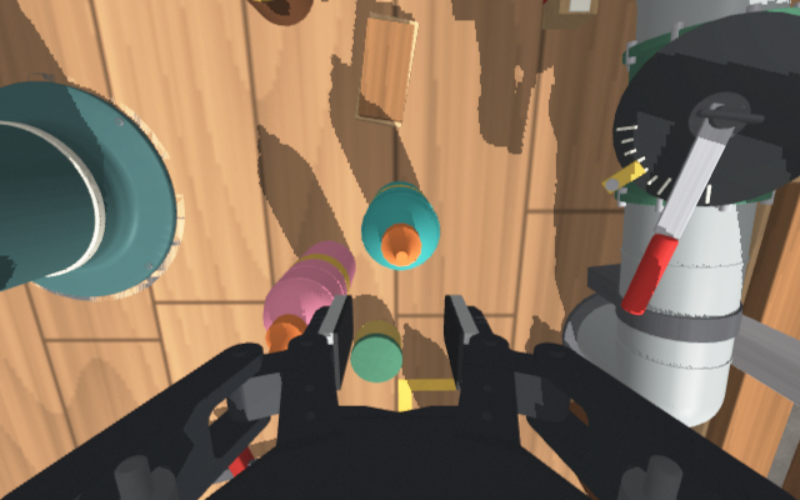

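```bash
cat >> h.py <<'E'
def multi(obs):
    A=np.zeros((3,3));b=np.zeros(3)
    for c,p in obs:
        o,d=ray(c,*p); d=d/np.linalg.norm(d); M=np.eye(3)-np.outer(d,d); A+=M;b+=M@o
    X=np.linalg.solve(A,b); return X,[np.round(proj(c,X)-np.array(p),1).tolist() for c,p in obs]
yaw=np.radians(6.25); xd=np.array([np.cos(yaw),np.sin(yaw),0]); yd=np.array([-np.sin(yaw),np.cos(yaw),0])
zs=-.5*xd+np.array([0,0,np.cos(np.pi/6)]); w=-np.cos(np.pi/6)*xd-np.array([0,0,.5])
def ang(v): return np.arctan2(v@w,v@-yd), np.hypot(v@w,v@yd), v@zs
E
python3 - <<'E'
from h import *
T=dict(np.load('pics/top0.npz'));S=dict(np.load('pics/side0.npz'));W=dict(np.load('pics/w7.npz'))
g,e=multi([(T,(324.6,172.5)),(S,(349.3,188.3)),(W,(518.6,218.7))]);print('grip',g.round(4),e)
p,e=multi([(T,(292.5,166.7)),(S,(327.2,161.2)),(W,(577.6,89.6))]);print('piv',p.round(4),e)
k,e=multi([(T,(302.7,178.3)),(S,(327.8,178.9)),(W,(503.1,138.4))]);print('clip',k.round(4),e)
print(ang(g-p),ang(k-p),ang(g-k))
# steel bar points on wrist in lever plane, and clip ends in plane ~12mm below
def onp(c,u,v,h):
    o,d=ray(c,u,v); return o+d*(((g+h*zs)-o)@zs)/(d@zs)
a=onp(W,577.6,89.6,0); print('hub on plane',a.round(4)); print('grip',ang(onp(W,518.6,218.7,0)-a))
for u,v in((503.1,138.4),(516,131),(489.5,148)): print('clip pt',ang(onp(W,u,v,-12/1000)-a+0))
# dial ellipse in wrist
h=cv2.cvtColor(W['pixels'],cv2.COLOR_RGB2HSV); m=cv2.inRange(h,(0,0,0),(180,255,50)); m[:,:485]=0; m[185:]=0
cs=max(cv2.findContours(m,0,1)[0],key=cv2.contourArea); hull=cv2.convexHull(cs)[:,0]; P=np.array([onp(W,u,v,-.016) for u,v in hull if 3<v and u<636 and v<160])
q=np.stack([(P-a)@-yd,(P-a)@w],1); A=np.c_[2*q,np.ones(len(q))]; s=np.linalg.lstsq(A,(q**2).sum(1),rcond=None)[0]; print('dial centre rel hub',s[:2],'r',np.sqrt(s[2]+s[0]**2+s[1]**2))
E
```

```text
grip [ 0.6323 -0.0462  0.1804] [[-0.9, -0.2], [0.3, 0.3], [-0.8, 1.8]]
piv [0.6537 0.0769 0.1923] [[-1.1, -0.3], [-0.1, 0.6], [0.3, 4.1]]
clip [0.6127 0.0369 0.1663] [[-0.5, -0.0], [0.2, 0.6], [1.5, 0.2]]
(np.float64(0.29137792915718275), np.float64(0.12538181056781872), np.float64(0.007013150866709127)) (np.float64(0.9753156624599956), np.float64(0.06289908651986098), np.float64(1.3285832739001052e-05)) (np.float64(-0.18706777864671445), np.float64(0.08632230982763528), np.float64(0.006999865033970125))
hub on plane [0.6481 0.0797 0.1974]
grip (np.float64(0.26882720462328796), np.float64(0.12590545457947502), np.float64(1.214306433183765e-17))
clip pt (np.float64(0.9198830593968946), np.float64(0.06415123846712971), np.float64(-0.011999999999999955))
clip pt (np.float64(0.8980592326452123), np.float64(0.05187625605594234), np.float64(-0.012000000000000063))
clip pt (np.float64(0.9160230051479548), np.float64(0.07887321660931501), np.float64(-0.011999999999999997))
dial centre rel hub [0.00634145 0.00788878] r 0.057986875674778525
```

```bash
cat >> h.py <<'E'
def levR(th):
    u=np.cos(th)*-yd+np.sin(th)*w; z=-zs; x=-u; return np.stack([x,np.cross(z,x),z],1)
def rotunits(Rt,n=1):
    s=bot.read_state(); R=Ro.from_rotvec(s['ee_rot']).as_matrix(); v=Ro.from_matrix(R.T@Rt).as_rotvec(degrees=True); print('rot deg',np.linalg.norm(v).round(2),'rows',n,'each',(v/6/n).round(4))
E
python3 - <<'E'
from h import *
units(np.array([.58,-.05,.30]),5); rotunits(levR(.29),7)
E
```

```text
pos [ 0.4232 -0.0181  0.3083] xt [ 0.001  1.    -0.002] yt [ 1.    -0.001  0.002] zt [ 0.002 -0.002 -1.   ]
total mm 160.0 rows 5 each [-0.0317  0.1569  0.0087]
rot deg 31.6 rows 7 each [-0.6983  0.1445  0.2404]
```

>>> {"name": "drive_tool", "arguments": {"series": [{"x":-0.032,"y":0.157,"z":0.008,"ax":0,"ay":0,"az":0},{"x":-0.032,"y":0.157,"z":0.008,"ax":0,"ay":0,"az":0},{"x":-0.032,"y":0.157,"z":0.008,"ax":0,"ay":0,"az":0},{"x":0,"y":0,"z":0,"ax":-0.7,"ay":0.145,"az":0.24},{"x":0,"y":0,"z":0,"ax":-0.7,"ay":0.145,"az":0.24},{"x":0,"y":0,"z":0,"ax":-0.7,"ay":0.145,"az":0.24},{"x":0,"y":0,"z":0,"ax":-0.7,"ay":0.145,"az":0.24},{"x":0,"y":0,"z":0,"ax":-0.7,"ay":0.145,"az":0.24},{"x":0,"y":0,"z":0,"ax":-0.7,"ay":0.145,"az":0.24},{"x":0,"y":0,"z":0,"ax":-0.7,"ay":0.145,"az":0.24},{"x":0,"y":0,"z":0,"ax":0,"ay":0,"az":0},{"x":0,"y":0,"z":0,"ax":0,"ay":0,"az":0}]}}

```text
time: 18.75
eef_pos: [0.5168, -0.0374, 0.3021]
ee_rot: [2.141, 1.787, 0.619]
contact_force: [0.8, 0.0, 0.6]
opening: 0.0405
grip_force: 0.0
```

```bash
cat >> h.py <<'E'
def wlook(f):
    c=cap('wrist',f); h=cv2.cvtColor(c['pixels'],cv2.COLOR_RGB2HSV); out={}
    for nm,lo,hi in(('y',(20,110,90),(36,255,255)),('r',(0,170,70),(6,255,255))):
        m=cv2.inRange(h,lo,hi)
        n,l,st,ce=cv2.connectedComponentsWithStats(m)
        for i in range(1,n):
            if st[i,4]>80:
                pts=np.argwhere(l==i)[:,::-1].astype(np.float32); r=cv2.minAreaRect(pts); print(nm,st[i,4],ce[i].round(1),'rect',np.round(r[0],1),np.round(r[1],1),round(r[2],1))
    return c
E
python3 - <<'E'
from h import *
c=wlook('w8')
g=np.array([.630,-.0475,.19]); p=np.array([.650,.0735,.205]); 
for n,X in(('grip',g),('piv',p),('clip',(.6108,.0356,.175))): print(n,proj(c,X))
units((.58,-.05,.275)); rotunits(levR(.29)); print(bot.read_state()['joint_pos'].round(2), -c['R'].T@c['t'], c['R'][2])
E
```

```text
y 217 [320.6 128.1] rect [318.5 130.9] [11.4 27.6] 36.9
y 447 [ 85.8 282.7] rect [ 78.1 285.7] [79.4 28.1] 19.1
y 235 [299.3 320.8] rect [297.1 318.4] [26.5 15.4] 8.7
r 181 [238.1   3.6] rect [243.5   8.5] [17. 39.] 90.0
r 849 [356.3 195.1] rect [356.3 195.5] [14.3 59.3] 1.7
grip [360.19511188 198.56728039]
piv [365.61049217  78.49101775]
clip [324.7039537  127.00606002]
pos [ 0.5172 -0.0373  0.3023] xt [0.141 0.98  0.142] yt [ 0.858 -0.193  0.477] zt [ 0.495  0.054 -0.867]
total mm 70.0 rows 1 each [-0.0372  0.2163  0.2701]
rot deg 0.17 rows 1 each [-0.0266  0.0051  0.0102]
[-0.17 -0.11  0.22  2.16 -0.11  0.58 -0.05] [0.45474008 0.02159667 0.43587198] [ 0.43887209 -0.20820361 -0.87409527]
```

```bash
cat > m.py <<'E'
from h import *
T=dict(np.load('pics/top0.npz'));S=dict(np.load('pics/side0.npz'));W7=dict(np.load('pics/w7.npz'));W=dict(np.load('pics/w8.npz'))
print('w7cam',-W7['R'].T@W7['t'])
g,e=multi([(T,(324.6,172.5)),(S,(349.3,188.3)),(W7,(518.6,218.7)),(W,(356.3,195.5))]);print('grip',g.round(4),e)
g2,e=multi([(W7,(518.6,218.7)),(W,(356.3,195.5))]);print('grip wrist only',g2.round(4),e)
k,e=multi([(T,(302.7,178.3)),(S,(327.8,178.9)),(W7,(503.1,138.4)),(W,(320.6,128.1))]);print('clip',k.round(4),e,(g-k)@zs)
h=cv2.cvtColor(W['pixels'],cv2.COLOR_RGB2HSV)
bar=cv2.inRange(h,(0,0,110),(180,60,255)); bar[:,:340]=0;bar[:,380:]=0;bar[165:]=0;bar[:70]=0
n,l,st,ce=cv2.connectedComponentsWithStats(bar); i=1+st[1:,4].argmax(); print('bar',st[i],ce[i],cv2.minAreaRect(np.argwhere(l==i)[:,::-1].astype(np.float32)))
for v in range(75,165,10): 
    u=np.where(l[v]==i)[0]; print(v,(u.min(),u.max()) if len(u) else None,end=' ')
print()
def onp(u,v,hh):
    o,d=ray(W,u,v); return o+d*(((g+hh*zs)-o)@zs)/(d@zs)
red=cv2.inRange(h,(0,170,70),(6,255,255)); red[:150]=0; red[:,:330]=0
pts=np.argwhere(red)[:,::-1]; P=np.array([onp(u,v,0) for u,v in pts]); c=P.mean(0)
q=np.stack([(P-c)@-yd,(P-c)@w],1); v=np.linalg.svd(q,full_matrices=False)[2][0]; v*=np.sign(v[0]); print('sleeve dir ang',np.arctan2(v[1],v[0]),'len',np.ptp(q@v))
b=np.argwhere(l==i)[:,::-1]; B=np.array([onp(u,vv,0) for u,vv in b]).mean(0); d=c-B; print('bar->sleeve',ang(d))
th=ang(d)[0]; piv=c-.125*(np.cos(th)*-yd+np.sin(th)*w); print('piv',piv.round(4),proj(W,piv))
ym=cv2.inRange(h,(20,110,90),(36,255,255)); ym[160:]=0; yp=np.argwhere(ym)[:,::-1]
for hh in(-.010,-.014): 
    K=np.array([onp(u,vv,hh) for u,vv in yp]); kc=K.mean(0); q=np.stack([(K-kc)@-yd,(K-kc)@w],1); vv=np.linalg.svd(q,full_matrices=False)[2][0]; vv*=np.sign(vv[0]); print(hh,'clip',ang(kc-piv),'dir',np.arctan2(vv[1],vv[0]))
E
python3 m.py
```

```text
w7cam [0.42221347 0.05023904 0.45298988]
grip [ 0.6325 -0.046   0.1799] [[-0.9, -0.2], [0.3, 0.3], [-0.9, 1.5], [0.1, 0.5]]
grip wrist only [ 0.6369 -0.0466  0.1744] [[-0.5, 0.3], [0.3, -0.4]]
clip [0.6128 0.0367 0.1649] [[-0.4, 0.0], [0.2, 0.8], [0.6, 0.3], [0.9, -1.1]] 0.007740542662447845
bar [ 340   79   40   86 1959] [359.83409903 131.25165901] ((359.5, 121.5), (85.0, 39.0), 90.0)
75 None 85 (np.int64(351), np.int64(368)) 95 (np.int64(351), np.int64(367)) 105 (np.int64(351), np.int64(367)) 115 (np.int64(351), np.int64(367)) 125 (np.int64(350), np.int64(370)) 135 (np.int64(350), np.int64(373)) 145 (np.int64(346), np.int64(379)) 155 (np.int64(340), np.int64(379)) 
sleeve dir ang 0.28305201590376267 len 0.06967258302847879
bar->sleeve (np.float64(0.30729403420290097), np.float64(0.07046954989749418), np.float64(6.765421556309548e-17))
piv [0.6521 0.0768 0.1989] [362.94274747  76.77979433]
-0.01 clip (np.float64(0.9964364367733293), np.float64(0.06744038489448226), np.float64(-0.009999999999999995)) dir 0.9643006939081054
-0.014 clip (np.float64(0.9959218052763789), np.float64(0.06746342936879857), np.float64(-0.01399999999999988)) dir 0.9643006939081048
```

```bash
cat >> m.py <<'E'
print('---')
B=onp(359.2,100,0); th,r,_=ang(c-B); piv=c-.125*(np.cos(th)*-yd+np.sin(th)*w); print('lever',th,r,'piv',piv.round(4),proj(W,piv),'c',c.round(4))
for hh in(-.008,-.016):
    K=np.array([onp(u,vv,hh) for u,vv in yp]); print('clip',ang(K.mean(0)-piv))
for n,cc,p in(('T',T,(302.7,178.3)),('S',S,(327.8,178.9)),('W7',W7,(503.1,138.4))):
    o,d=ray(cc,*p); X=o+d*(((piv-.012*zs)-o)@zs)/(d@zs); print(n,ang(X-piv))
m=cv2.inRange(h,(0,0,0),(180,255,60)); m[150:]=0
n,l,st,ce=cv2.connectedComponentsWithStats(m); i=1+st[1:,4].argmax(); print('dark',st[i])
E
python3 m.py | sed -n '/---/,$p'
python3 - <<'E'
from h import *
g=np.array([.6325,-.046,.180])
units(g+.05*zs); units(g-.019*-zs*-1+0*zs) if 0 else None
units(g-.015*zs)
E
```

```text
---
lever 0.28255063350085824 0.10263379859366042 piv [0.6494 0.0774 0.1974] [359.91716326  76.76280014] c [ 0.6325 -0.0452  0.18  ]
clip (np.float64(0.9606110377444661), np.float64(0.06547483416697951), np.float64(-0.007999999999999619))
clip (np.float64(0.9595771642682468), np.float64(0.06552339780292703), np.float64(-0.015999999999999744))
T (np.float64(0.9489141240382962), np.float64(0.06517277156440912), np.float64(-0.01200000000000001))
S (np.float64(0.9891811102925625), np.float64(0.060629706353096384), np.float64(-0.012000000000000056))
W7 (np.float64(0.9585296804334986), np.float64(0.06344093907099327), np.float64(-0.011999999999999993))
dark [ 367   47   52   65 2068]
pos [ 0.5172 -0.0373  0.3023] xt [0.141 0.98  0.142] yt [ 0.858 -0.193  0.477] zt [ 0.495  0.054 -0.867]
total mm 121.0 rows 1 each [-0.0481  0.2103  0.563 ]
pos [ 0.5172 -0.0373  0.3023] xt [0.141 0.98  0.142] yt [ 0.858 -0.193  0.477] zt [ 0.495  0.054 -0.867]
total mm 183.0 rows 1 each [-0.048   0.2112  0.888 ]
```

>>> {"name": "drive_tool", "arguments": {"series": [{"x":-0.012,"y":0.053,"z":0,"ax":0,"ay":0,"az":0},{"x":-0.012,"y":0.053,"z":0,"ax":0,"ay":0,"az":0},{"x":-0.012,"y":0.053,"z":0,"ax":0,"ay":0,"az":0},{"x":-0.011,"y":0.053,"z":0,"ax":0,"ay":0,"az":0},{"x":0,"y":0,"z":0.15,"ax":0,"ay":0,"az":0},{"x":0,"y":0,"z":0.15,"ax":0,"ay":0,"az":0},{"x":0,"y":0,"z":0.15,"ax":0,"ay":0,"az":0},{"x":0,"y":0,"z":0,"ax":0,"ay":0,"az":0}], "hand": -0.2}}

```text
time: 19.6
eef_pos: [0.5971, -0.0498, 0.2398]
ee_rot: [2.143, 1.788, 0.616]
contact_force: [-0.9, 0.9, 1.0]
opening: 0.0513
grip_force: 0.0
```

Run:
```python
from h import *
c=wlook('w9'); g=np.array([.6325,-.0452,.180]); print(proj(c,g)); units(g-.015*zs,4); rotunits(levR(.2826))
```

```text
y 476 [268.5 116.5] rect [265.4 120.1] [17.6 38.8] 36.9
y 565 [ 68.3 214.3] rect [ 59.9 214.9] [89.9 37.7] 57.7
r 1756 [321.1 210.8] rect [321.  211.5] [85. 20.] 90.0
[320.86632701 211.63395089]
pos [ 0.5969 -0.0501  0.2418] xt [0.142 0.98  0.142] yt [ 0.858 -0.193  0.476] zt [ 0.493  0.054 -0.868]
total mm 86.0 rows 4 each [0.0014 0.0003 0.1081]
rot deg 0.47 rows 1 each [-0.0379  0.0108 -0.0674]
```

>>> {"name": "drive_tool", "arguments": {"series": [{"x":0.001,"y":0,"z":0.108,"ax":-0.038,"ay":0.01,"az":-0.067},{"x":0.001,"y":0,"z":0.108,"ax":0,"ay":0,"az":0},{"x":0.001,"y":0,"z":0.108,"ax":0,"ay":0,"az":0},{"x":0.001,"y":0,"z":0.108,"ax":0,"ay":0,"az":0},{"x":0,"y":0,"z":0,"ax":0,"ay":0,"az":0}]}}

```text
time: 20.15
eef_pos: [0.6403, -0.0444, 0.168]
ee_rot: [2.131, 1.79, 0.623]
contact_force: [-1.0, -0.3, 0.7]
opening: 0.0514
grip_force: 0.0
```

>>> {"name": "drive_tool", "arguments": {"series": [{"x":0,"y":0,"z":0,"ax":0,"ay":0,"az":0},{"x":0,"y":0,"z":0,"ax":0,"ay":0,"az":0},{"x":0,"y":0,"z":0,"ax":0,"ay":0,"az":0},{"x":0,"y":0,"z":0,"ax":0,"ay":0,"az":0},{"x":0,"y":0,"z":0,"ax":0,"ay":0,"az":0}], "hand": 1}}

```text
time: 20.65
eef_pos: [0.6401, -0.0447, 0.1705]
ee_rot: [2.129, 1.788, 0.626]
contact_force: [-7.4, -1.4, 9.8]
opening: 0.0159
grip_force: 58.3
```

Run:
```python
from h import *
s=bot.read_state(); R=Ro.from_rotvec(s['ee_rot']).as_matrix()
piv=np.array([.6494,.0774,.1974]); v=s['eef_pos']-piv; print(s['eef_pos'],ang(v), (R.T@v), s['joint_pos'].round(2))
```

```text
[ 0.64013362 -0.04469338  0.17047599] (np.float64(0.26722012863604755), np.float64(0.12478778810299498), np.float64(-0.012065258038404659)) [-0.12478698  0.0018875   0.01192513] [-0.07  0.31  0.16  2.04 -0.48  0.3   0.32]
```

>>> {"name": "drive_tool", "arguments": {"series": [{"x":0.001,"y":-0.033,"z":0,"ax":0,"ay":0,"az":0.5},{"x":0.001,"y":-0.033,"z":0,"ax":0,"ay":0,"az":0.5},{"x":0.001,"y":-0.033,"z":0,"ax":0,"ay":0,"az":0.5},{"x":0.001,"y":-0.033,"z":0,"ax":0,"ay":0,"az":0.5},{"x":0,"y":0,"z":0,"ax":0,"ay":0,"az":0}]}}

```text
time: 21.15
eef_pos: [0.6178, -0.037, 0.1581]
ee_rot: [2.337, 1.574, 0.676]
contact_force: [-9.5, -2.5, 12.5]
opening: 0.0161
grip_force: 59.3
```

Run:
```python
from h import *
s=bot.read_state(); R=Ro.from_rotvec(s['ee_rot']).as_matrix(); print('moment',s['moment'].round(2))
piv=np.array([.6494,.0774,.1974]); v=s['eef_pos']-piv; print(s['eef_pos'],ang(v),'x_t ang',ang(-R[:,0])[0], (R.T@v), s['joint_pos'].round(2)); rotunits(levR(.492))
c=wlook('w10')
```

```text
moment [-0.31  1.11 -0.22]
[ 0.61779169 -0.0369743   0.15808782] (np.float64(0.4817912069010715), np.float64(0.1244161476117828), np.float64(-0.012109337745630246)) x_t ang 0.494634555468656 [-0.12443334  0.00153832  0.01183179] [-0.11  0.3   0.19  2.1  -0.56  0.26  0.18]
rot deg 0.35 rows 1 each [ 0.0481 -0.0218 -0.0252]
y 1155 [259.7 129. ] rect [256.4 135.1] [26.1 61.1] 23.2
y 1656 [ 24.2 340.5] rect [ 24.8 347.8] [96.8 37.1] 76.5
r 4124 [318.2 258. ] rect [318.  260.5] [131.  34.] 90.0
```

>>> {"name": "drive_tool", "arguments": {"series": [{"x":0,"y":0,"z":0,"ax":0,"ay":0,"az":0},{"x":0,"y":0,"z":0,"ax":0,"ay":0,"az":0},{"x":0,"y":-0.004,"z":0,"ax":0.75,"ay":0,"az":0},{"x":0,"y":-0.004,"z":0,"ax":0.75,"ay":0,"az":0},{"x":0,"y":-0.004,"z":0.01,"ax":0.75,"ay":0,"az":0},{"x":0,"y":0,"z":0,"ax":0,"ay":0,"az":0}], "hand": 0.2}}

```text
time: 21.8
eef_pos: [0.6179, -0.0361, 0.1543]
ee_rot: [2.499, 1.741, 0.51]
contact_force: [-0.6, 0.3, 0.3]
opening: 0.0342
grip_force: 0.0
```

>>> {"name": "drive_tool", "arguments": {"series": [{"x":0,"y":0,"z":0,"ax":0,"ay":0,"az":0},{"x":0,"y":0,"z":0,"ax":0,"ay":0,"az":0},{"x":0,"y":0,"z":0,"ax":0,"ay":0,"az":0},{"x":0,"y":0,"z":0,"ax":0,"ay":0,"az":0}], "hand": 1}}

```text
time: 22.2
eef_pos: [0.6164, -0.0355, 0.1537]
ee_rot: [2.499, 1.741, 0.511]
contact_force: [1.6, -0.8, -1.5]
opening: 0.0159
grip_force: 58.7
```

```bash
cat >> h.py <<'E'
piv=np.array([.6494,.0774,.1974])
def arc(deg,n):
    s=bot.read_state(); R=Ro.from_rotvec(s['ee_rot']).as_matrix(); v=R.T@(s['eef_pos']-piv); a=R.T@-zs*np.radians(deg)/n
    sh=(Ro.from_rotvec(a).as_matrix()-np.eye(3))@v
    print('v',v.round(4),'lever est',ang(s['eef_pos']-piv),'xt',ang(-R[:,0])[0].round(4),'zt',R[:,2].round(3)); print('shift u',(sh/.2).round(4),'turn u',(np.degrees(a)/6).round(4)); print(s['joint_pos'].round(3),s['contact_force'].round(1),s['moment'].round(2))
E
python3 - <<'E'
from h import *
arc(26,9)
E
```

```text
v [-0.1246  0.0012  0.0153] lever est (np.float64(0.5113304821374721), np.float64(0.12459179552841296), np.float64(-0.015317304737049224)) xt 0.4923 zt [ 0.298  0.143 -0.944]
shift u [ 0.0014 -0.0305  0.0072] turn u [-0.0007  0.1109  0.4685]
[-0.116  0.374  0.254  1.941 -0.486  0.6    0.125] [ 1.6 -0.8 -1.5] [-0.4   0.15 -0.18]
```

>>> {"name": "drive_tool", "arguments": {"series": [{"x":0.0014,"y":-0.0305,"z":0.0072,"ax":0,"ay":0.111,"az":0.4685},{"x":0.0014,"y":-0.0305,"z":0.0072,"ax":0,"ay":0.111,"az":0.4685},{"x":0.0014,"y":-0.0305,"z":0.0072,"ax":0,"ay":0.111,"az":0.4685},{"x":0.0014,"y":-0.0305,"z":0.0072,"ax":0,"ay":0.111,"az":0.4685},{"x":0.0014,"y":-0.0305,"z":0.0072,"ax":0,"ay":0.111,"az":0.4685},{"x":0.0014,"y":-0.0305,"z":0.0072,"ax":0,"ay":0.111,"az":0.4685},{"x":0.0014,"y":-0.0305,"z":0.0072,"ax":0,"ay":0.111,"az":0.4685},{"x":0.0014,"y":-0.0305,"z":0.0072,"ax":0,"ay":0.111,"az":0.4685},{"x":0,"y":0,"z":0,"ax":0,"ay":0,"az":0}]}}

```text
time: 23.1
eef_pos: [0.5801, -0.0054, 0.1348]
ee_rot: [-2.754, -1.212, -0.63]
contact_force: [4.1, 3.5, -1.6]
opening: 0.0159
grip_force: 59.0
```

Run:
```python
from h import *
arc(3.6,2); c=wlook('w11'); side()
```

```text
v [-0.1239  0.0007  0.0153] lever est (np.float64(0.9227767449044767), np.float64(0.12391918983828039), np.float64(-0.015296059602564076)) xt 0.8995 zt [ 0.34   0.221 -0.914]
shift u [ 0.0008 -0.0189  0.0045] turn u [-0.0006  0.0697  0.2918]
[-0.099  0.338  0.221  2.077 -0.724  0.51  -0.044] [ 4.1  3.5 -1.6] [ 0.61 -0.35 -0.16]
r 1401 [155.5  37.8] rect [159.8  41.9] [46.9 45.9] 50.0
r 4250 [318.3 260.7] rect [319.5 262.5] [ 35. 133.] 0.0
side [223.1 203.9] z.21-> [0.299 0.234]
side [301.1 260.9] z.21-> [ 0.329 -0.095]
side [399.8 273. ] z.21-> [ 0.507 -0.359]
side [341.4 364.1] z.21-> [ 0.178 -0.395]
```

>>> {"name": "drive_tool", "arguments": {"series": [{"x":0.0008,"y":-0.0185,"z":0.0045,"ax":0,"ay":0.069,"az":0.288},{"x":0.0008,"y":-0.0185,"z":0.0045,"ax":0,"ay":0.069,"az":0.288},{"x":0,"y":0,"z":0,"ax":0,"ay":0,"az":0},{"x":0,"y":0,"z":0,"ax":0,"ay":0,"az":0}]}}

```text
time: 23.6
eef_pos: [0.5759, 0.0, 0.1327]
ee_rot: [-2.769, -1.124, -0.643]
contact_force: [4.6, 4.7, -0.9]
opening: 0.0161
grip_force: 59.1
```

Run:
```python
from h import *
arc(1,1)
```

```text
v [-0.1239  0.001   0.0153] lever est (np.float64(0.9809200508297758), np.float64(0.12386001223621267), np.float64(-0.0153282295233571)) xt 0.9601 zt [ 0.349  0.231 -0.908]
shift u [ 0.0003 -0.0105  0.0025] turn u [-0.0003  0.0387  0.1621]
[-0.098  0.332  0.213  2.095 -0.763  0.494 -0.067] [ 4.6  4.7 -0.9] [ 0.53 -0.44 -0.13]
```

Release, withdraw along the tool axis, and measure the lever from a camera pose above it.

>>> {"name": "drive_tool", "arguments": {"series": [{"x":0,"y":0,"z":0,"ax":0,"ay":0,"az":0},{"x":0,"y":0,"z":0,"ax":0,"ay":0,"az":0},{"x":0,"y":0,"z":0,"ax":0,"ay":0,"az":0},{"x":0,"y":0,"z":0,"ax":0,"ay":0,"az":0},{"x":0,"y":0,"z":-0.06,"ax":0,"ay":0,"az":0},{"x":0,"y":0,"z":-0.12,"ax":0,"ay":0,"az":0},{"x":0,"y":0,"z":-0.2,"ax":0,"ay":0,"az":0},{"x":0,"y":0,"z":-0.2,"ax":0,"ay":0,"az":0},{"x":0,"y":0,"z":-0.2,"ax":0,"ay":0,"az":0},{"x":0,"y":0,"z":0,"ax":0,"ay":0,"az":0},{"x":0,"y":0,"z":0,"ax":0,"ay":0,"az":0}], "hand": -0.1}}

```text
time: 24.7
eef_pos: [0.5215, -0.037, 0.2758]
ee_rot: [-2.77, -1.127, -0.646]
contact_force: [0.2, 0.7, 0.1]
opening: 0.0468
grip_force: 0.0
```

```bash
cat > v.py <<'E'
from h import *
W=wlook('w12'); side(); print(bot.read_state()['eef_pos'].round(3)); print('piv px',proj(W,piv),'cam',(-W['R'].T@W['t']).round(3),W['R'][2].round(2))
h=cv2.cvtColor(W['pixels'],cv2.COLOR_RGB2HSV)
def onp(u,v,hh):
    o,d=ray(W,u,v); return o+d*(((piv+hh*zs)-o)@zs)/(d@zs)
def axis(m,hh):
    n,l,st,ce=cv2.connectedComponentsWithStats(m); i=1+st[1:,4].argmax(); P=np.array([onp(u,v,hh) for v,u in np.argwhere(l==i)]); c=P.mean(0)
    q=np.stack([(P-c)@-yd,(P-c)@w],1); v=np.linalg.svd(q,full_matrices=False)[2][0]; v*=np.sign(v[1]); return c,np.arctan2(v[1],v[0]),np.ptp(q@v),st[i]
red=cv2.inRange(h,(0,170,70),(6,255,255)); print('sleeve',axis(red,0),ang(axis(red,0)[0]-piv))
# bar edges: sample profile perpendicular to the lever at several radii
import sys
for r in(.035,.05,.065,.08):
    for th0 in(.96,):
        u=np.cos(th0)*-yd+np.sin(th0)*w; t=-np.sin(th0)*-yd+np.cos(th0)*w
        row=[]
        for s in np.arange(-.016,.0165,.002):
            p=proj(W,piv+r*u+s*t); x,y=int(round(p[0])),int(round(p[1])); row.append('%d/%d/%d'%tuple(h[y,x]) if 0<=x<640 and 0<=y<400 else '-')
        print(r,*row)
E
python3 v.py
```

```text
y 915 [ 34.4 233.7] rect [ 29.1 235.7] [36.9 63. ] 11.3
y 748 [550.5 309.6] rect [554.3 312.8] [31.6 56.5] 4.2
y 83 [471.9 334.5] rect [471.7 334.3] [19.8  4.2] 42.5
y 308 [429.1 352.8] rect [429.6 352.4] [14.2 22.8] 36.9
r 565 [214.5  80.2] rect [217.5  83.5] [31.1 31.1] 45.0
r 984 [317.1 191.5] rect [317.5 192. ] [64. 15.] 90.0
side [224.  206.7] z.21-> [0.294 0.224]
side [301.2 260.9] z.21-> [ 0.329 -0.096]
side [399.8 273. ] z.21-> [ 0.507 -0.359]
side [341.4 363.6] z.21-> [ 0.179 -0.394]
[ 0.521 -0.036  0.274]
piv px [317.43344839  63.62236398] cam [ 0.513 -0.025  0.433] [ 0.17  0.05 -0.98]
sleeve (array([ 0.56953186, -0.00279783,  0.1465214 ]), np.float64(0.9684625595631052), np.float64(0.07055295274004708), array([310, 160,  16,  65, 984], dtype=int32)) (np.float64(0.9614163215704601), np.float64(0.1240936897153841), np.float64(2.7755575615628914e-17))
0.035 98/15/70 102/18/70 98/15/70 120/2/249 120/3/231 120/3/231 130/3/227 120/3/231 120/3/228 120/4/231 120/3/229 110/3/233 105/18/57 80/16/47 98/22/47 100/16/48 90/11/46
0.05 60/6/92 100/22/70 102/18/69 120/1/251 120/3/229 120/3/232 120/6/160 113/7/152 130/5/148 120/7/151 120/5/151 114/8/153 120/4/116 38/12/83 80/16/47 105/11/48 90/4/59
0.065 14/111/131 14/107/122 14/102/117 170/6/135 113/7/149 120/5/153 120/7/149 113/7/150 128/7/149 113/7/149 130/5/150 120/5/152 14/38/134 14/113/126 14/111/126 14/113/122 14/111/119
0.08 13/109/126 14/113/126 14/112/128 5/12/126 120/3/147 113/7/154 114/9/149 126/8/150 108/8/151 120/5/150 113/7/150 114/8/154 11/28/126 14/113/111 14/110/114 14/112/118 15/112/121
```

>>> {"name": "drive_tool", "arguments": {"series": [{"x":0,"y":0,"z":-0.2,"ax":0,"ay":0,"az":0},{"x":0,"y":0,"z":-0.2,"ax":0,"ay":0,"az":0},{"x":0,"y":0,"z":0,"ax":0,"ay":0,"az":0},{"x":0,"y":0,"z":0,"ax":0,"ay":0,"az":0}]}}

```text
time: 25.2
eef_pos: [0.4937, -0.055, 0.3468]
ee_rot: [-2.77, -1.127, -0.642]
contact_force: [0.1, -0.5, -0.3]
opening: 0.0469
grip_force: 0.0
```

```bash
sed -i 's/w12/w13/' v.py; python3 v.py | grep -E 'sleeve|^side|^y'
python3 - <<'E'
from h import *
glue()
c=bot.capture('wrist');print('teal px expected',proj(c,(.422,-.0155,.1)))
h=cv2.cvtColor(c['pixels'],cv2.COLOR_RGB2HSV);n,l,s,ce=cv2.connectedComponentsWithStats(cv2.inRange(h,(85,120,80),(97,255,255)));print([(s[i].tolist()) for i in range(1,n) if s[i,4]>300])
for n,lo,hi in(('top',(24,150,130),(34,255,255)),('side',(24,150,130),(34,255,255))):
    a=dict(np.load(f'pics/{n}0.npz'))['pixels'];b=bot.capture(n)['pixels']
    d=(np.abs(a.astype(int)-b).sum(2)>90).astype(np.uint8); k,l,s,ce=cv2.connectedComponentsWithStats(cv2.morphologyEx(d,cv2.MORPH_OPEN,np.ones((3,3)))); print(n,[s[i].tolist() for i in range(1,k) if s[i,4]>15])
E
```

```text
y 475 [ 88.6 214.3] rect [ 84.9 214.9] [25.8 48.8] 15.5
y 415 [510.6 279.1] rect [513.4 280.5] [23.2 44.2] 2.6
y 158 [471.7 331.6] rect [472. 332.] [22.6  8.5] 45.0
y 142 [445.4 367.7] rect [445.5 367.4] [ 9.6 17. ] 31.0
side [224.  206.6] z.21-> [0.295 0.225]
side [301.2 260.9] z.21-> [ 0.329 -0.096]
side [399.8 273. ] z.21-> [ 0.507 -0.359]
side [341.3 364. ] z.21-> [ 0.178 -0.394]
sleeve (array([ 0.56930313, -0.00285604,  0.14638647]), np.float64(0.9718899864797598), np.float64(0.0694781703352183), array([312, 153,  13,  52, 630], dtype=int32)) (np.float64(0.9624410974110338), np.float64(0.12433390732030782), np.float64(3.3306690738754696e-16))
nozzle [ 0.5062 -0.3592  0.2161] 0.0001 top px [409.  202.7]
nozzle [0.2946 0.2262 0.2095] 0.0005 top px [249.6 262.6]
teal px expected [250.5084224  264.63526248]
[[217, 237, 43, 44, 546]]
top [[293, 166, 41, 16, 254], [77, 184, 340, 216, 28289], [279, 193, 22, 6, 77], [269, 235, 6, 4, 22], [248, 243, 19, 25, 286], [239, 257, 5, 4, 16], [60, 298, 15, 32, 139], [306, 324, 10, 5, 42], [29, 345, 28, 34, 729]]
side [[50, 89, 60, 65, 1875], [16, 139, 331, 243, 27535], [105, 140, 11, 13, 98], [324, 164, 33, 32, 248], [325, 177, 6, 5, 28], [223, 204, 15, 14, 155], [262, 207, 5, 5, 24], [240, 208, 15, 10, 115], [298, 220, 15, 16, 172], [13, 248, 42, 33, 775], [344, 262, 66, 28, 1097], [51, 297, 72, 88, 2987], [197, 309, 9, 11, 44], [231, 314, 5, 4, 17], [187, 323, 5, 4, 16], [211, 322, 21, 25, 178], [192, 324, 5, 10, 34], [178, 348, 15, 11, 103]]
```

Run:
```python
from h import *
for f in('top0','top1','top2','top3','top4','top5','side0','side2','side3','side4','s6'):
    c=dict(np.load(f'pics/{f}.npz'));o=cv2.inRange(cv2.cvtColor(c['pixels'],cv2.COLOR_RGB2HSV),(6,170,150),(18,255,255));n,l,s,ce=cv2.connectedComponentsWithStats(o)
    x0,y0=(235,245) if f[0]=='t' else (215,190)
    print(f,[(ce[i].round(1).tolist(),int(s[i,4])) for i in range(1,n) if s[i,4]>8 and x0<ce[i][0]<x0+30 and y0<ce[i][1]<y0+30])
a=cv2.cvtColor(dict(np.load('pics/side0.npz'))['pixels'],cv2.COLOR_RGB2HSV); b=cv2.cvtColor(bot.capture('side')['pixels'],cv2.COLOR_RGB2HSV)
for r in(200,206,212,220,228): print(r,a[r,216:246:3].tolist(),b[r,216:246:3].tolist(),sep='\n')
```

```text
top0 [([252.7, 261.8], 118)]
top1 [([253.7, 261.5], 119)]
top2 [([253.4, 261.7], 134)]
top3 []
top4 [([250.5, 261.9], 75)]
top5 []
side0 [([224.4, 207.1], 81)]
side2 [([224.2, 207.1], 75)]
side3 [([224.0, 207.2], 72)]
side4 [([225.5, 211.2], 10)]
s6 [([224.0, 206.8], 67)]
200
[[16, 127, 199], [16, 128, 205], [17, 126, 210], [16, 123, 214], [17, 124, 216], [17, 123, 214], [17, 126, 213], [17, 126, 215], [16, 128, 208], [17, 125, 206]]
[[16, 126, 200], [16, 126, 207], [17, 125, 212], [17, 122, 215], [17, 122, 216], [17, 122, 215], [16, 122, 215], [17, 122, 217], [16, 123, 209], [17, 127, 207]]
206
[[16, 130, 192], [13, 181, 144], [16, 231, 213], [18, 255, 251], [17, 241, 240], [14, 168, 159], [13, 162, 156], [16, 131, 201], [16, 121, 213], [17, 124, 216]]
[[16, 126, 194], [13, 182, 144], [15, 224, 170], [14, 212, 168], [14, 208, 158], [14, 150, 102], [13, 146, 101], [16, 129, 197], [17, 122, 215], [17, 120, 218]]
212
[[15, 138, 133], [13, 158, 108], [13, 171, 133], [14, 186, 170], [14, 169, 169], [14, 168, 170], [14, 168, 167], [14, 163, 150], [18, 160, 180], [17, 122, 217]]
[[15, 136, 135], [13, 168, 97], [13, 168, 111], [13, 177, 124], [13, 152, 104], [13, 157, 104], [13, 146, 103], [13, 143, 98], [18, 149, 125], [16, 127, 150]]
220
[[14, 138, 111], [15, 133, 134], [13, 158, 97], [14, 172, 123], [13, 163, 136], [13, 161, 130], [14, 166, 135], [14, 171, 140], [24, 238, 213], [14, 165, 139]]
[[14, 131, 111], [15, 128, 135], [13, 154, 93], [13, 154, 98], [13, 149, 99], [13, 145, 97], [14, 146, 94], [13, 135, 96], [22, 193, 143], [13, 148, 134]]
228
[[17, 124, 212], [16, 123, 212], [16, 132, 193], [15, 132, 116], [15, 145, 118], [13, 155, 105], [13, 164, 118], [13, 165, 130], [14, 166, 137], [16, 127, 203]]
[[15, 131, 142], [15, 128, 143], [16, 133, 161], [15, 130, 114], [14, 138, 120], [13, 155, 102], [13, 151, 118], [12, 157, 127], [14, 156, 134], [17, 125, 204]]
```

Brown hasn't moved (only the arm's shadow fell on it), the glue bottle is in the square, and the lever covers the clip. Handing in.

```bash
python3 -c "
from plant import bot
print(bot.close_job())"
```

```text
the job is handed in; nothing more can be done
None
```

The glue bottle stands in its square (about 8 mm off centre) and the lever lies over the clip (about 0.962 against 0.960 rad), but on the first push the arm knocked the turquoise look-alike bottle about 50 mm, so I lifted it back to within about 2 mm of its place before turning the lever.

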